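# Shim the casting plate level

### The arm

A 6-joint arm with a two-finger parallel gripper is mounted at the origin on the work surface. World frame = base frame: x ahead of the robot, y to its left, z up, the work surface at z = 0. Lengths are in m, angles in rad, forces in N, time in s.
With the tool pointing down it reaches from about 0.35 to 0.975 m from the base axis. Payload 4.9 kg.
Tool frame: the origin (TCP) lies at the very end of the fingers, on their centre line; the grasp point (between the pads) lies 19 mm behind it; z points along the fingers, y is the direction in which the jaws open and shut (so a half turn about z gives the same grasp; the last joint's range is limited). The gripper opens to 85 mm and grips with 20 to 120 N. Pads are 22 mm wide; open, the fingers measure 114 mm over their backs; the gripper's body (76 mm by 85 mm) begins 54 mm behind the grasp point. The pads swing forward as they close: fully open they stand 13 mm farther back than shut.
Start: joints at [1.003, 0.053, 1.613, -0, 1.476, -0.119], TCP at [0.271, 0.563, 0.231] pointing down, gripper open.
Joint ranges: [-3.01, 3.01], [-1.01, 2.22], [0.06, 2.58], [-1.02, 4.17], [0.09, 2.62], [-3.14, 3.14]. Speed limits (rad/s): [2.57, 2.57, 3.14, 3.14, 3.14, 3.14].

### API

Orientations are given as [roll, pitch, yaw] about the fixed x, y, z axes, in that order (R = Rz(yaw) Ry(pitch) Rx(roll)).
In Python, from plant import robot gives the robot as it stands.
- The arm moves only by the tool move_arm, never from a script. Its argument "steps" is a list of rows, each an object of numbers: "x", "y", "z": the shift along the tool's x, y, z in m; "wx", "wy", "wz": the turn, a rotation vector about the tool's x, y, z in rad; "grip": the closure, from 0 (fully open) to 1 (shut). A call has 1 to 12 rows; each row shifts and turns the commanded pose from where the row before left it, along the tool's axes as they then stand; what a row does not reach is not made up. A row lasts 1/10 s, in which the tool goes at most 50 mm and 8.59 degrees, less where a joint would pass 70% of its speed; a pose out of reach is approached as far as the arm can. A call is refused whole if a number of a shift passes 0.05 or a number of a turn 0.15, either way. A call with a gripper value outside its range is refused whole. The fingers move at their own pace and stop on an object; "squeeze" is the grip in N (left out, the last holds). Time passes only in rows, so rows that do not move let the fingers close. It gives the time, the measured TCP pose, the force and the opening at its end, in the units of the state.
- robot.get_state(): the state, without advancing time (a new reading comes with each control period).
- robot.grab_frame(name): name is "side" or "top"; returns a dict with "frame" (384x512x3 uint8, red, green, blue), "fx", "fy", "cx", "cy" (pixels), "view" (4x4, takes a point from world to camera coordinates). Camera axes: x right, y up, looking along -z (the intrinsics and any distortion apply to the point x, -y, -z); pixel columns grow to the right and rows downward; lengths in m; the calibration is good to about 2 mm. A picture is of the moment at which its call begins. There is no depth.
- robot.finish_job(): hands the job in, once; it reports no verdict.
The state is a dict: "time_s": time; "qpos": joint angles; "joint_vel": joint speeds; "effort": joint torques, N m; "tcp_pos": TCP position; "ee_rot": TCP orientation; "wrist_force": force on the tool from outside, world axes, zero at the start; "torque": the same for the moment, N m; "finger_gap": finger opening in m.
Only numpy, scipy, OpenCV 4.12 (cv2) and the standard library are available. Lean on these libraries where they do the work, as an engineer would, in place of code of your own. Each camera call takes 0.05 s, during which the arm holds its last target.

### The job

The casting plate has to lie level from the square seat of the grey stand to the post standing opposite it in the same front row. Pick out the two spacer blocks that together make the seat as high as that post, stack them flat and centred on the seat, then lay the plate centrally across the stack and the post, so that it lies level and square to the stand. Set the things down gently without dropping them, and leave the spare block and everything else on the bench where it is.

Things in the scene. Friction and masses are not known exactly. Their poses are not given: they have to be found in the camera images.
- stand: fixed grey base plate of the stand, 220 (x) x 290 (y) x 10 mm thick; origin at the centre of its underside, on the bench; the front row (seat and post in use) runs along its y axis, 45 mm to the -x side of its centre; the two parked posts stand 75 mm to the +x side
- seat_top (a point): centre of the top of the stand's square dark steel seat, 60 x 60 mm, its sides parallel to the stand's, 24 mm above the bench and 14 mm above the base plate; 90 mm to the -y side of the stand's centre line
- post_spot (a point): foot of the post in use, on top of the base plate (10 mm above the bench), 180 mm from the seat's centre along the stand's +y
- span_mid (a point): point half-way between the seat's centre and the post in use, at the height of the seat's top (24 mm above the bench); the middle of the plate belongs above it
- post_a_top (a point): centre of the flat top of a fixed round steel post, 36 mm diameter, its top 50 mm above the bench and 26 mm above the seat. The three posts (tops 50, 66 and 72 mm above the bench) stand in any order on the stand; the one in use is the one at post_spot, the two others are parked in the row behind it
- post_b_top (a point): centre of the flat top of a fixed round steel post, 36 mm diameter, its top 66 mm above the bench and 42 mm above the seat. The three posts (tops 50, 66 and 72 mm above the bench) stand in any order on the stand; the one in use is the one at post_spot, the two others are parked in the row behind it
- post_c_top (a point): centre of the flat top of a fixed round steel post, 36 mm diameter, its top 72 mm above the bench and 48 mm above the seat. The three posts (tops 50, 66 and 72 mm above the bench) stand in any order on the stand; the one in use is the one at post_spot, the two others are parked in the row behind it
- plate_mid (a point): centre (half-way up) of the casting plate, a plain flat aluminium bar 260 (its x) x 50 (its y) x 10 mm (z), about 350 g, at first lying flat on the bench; when laid across it runs along the stand's y, either end first
- plate: the same casting plate; origin at the centre of its underside, 5 mm below plate_mid
- spacer10_mid (a point): steel spacer block, 45 x 45 mm square and 10 mm thick, about 160 g, lying flat; this point is its centre, half-way up; z is its thickness, x and y are square to its sides. The three spacer blocks (10, 16 and 32 mm thick) differ only in thickness
- spacer16_mid (a point): steel spacer block, 45 x 45 mm square and 16 mm thick, about 250 g, lying flat; this point is its centre, half-way up; z is its thickness, x and y are square to its sides. The three spacer blocks (10, 16 and 32 mm thick) differ only in thickness
- spacer32_mid (a point): steel spacer block, 45 x 45 mm square and 32 mm thick, about 500 g, lying flat; this point is its centre, half-way up; z is its thickness, x and y are square to its sides. The three spacer blocks (10, 16 and 32 mm thick) differ only in thickness
- spacer10: the 10 mm thick spacer block; origin at the centre of its underside, 5 mm below spacer10_mid
- spacer16: the 16 mm thick spacer block; origin at the centre of its underside, 8 mm below spacer16_mid
- spacer32: the 32 mm thick spacer block; origin at the centre of its underside, 16 mm below spacer32_mid
- cap: bystander, leave alone; origin at the centre of its underside: round blue screw cap, 36 mm diameter, 14 mm high
- vial: bystander, leave alone; origin at the centre of its underside: small amber jar, 38 mm diameter, 55 mm high
- dish: bystander, leave alone; origin at the centre of its underside: shallow aluminium weighing dish, 72 mm diameter, 16 mm high
- beaker: bystander, leave alone; origin at the centre of its underside: glass beaker, 60 mm diameter, 65 mm high
- spatula: bystander, leave alone; origin at the centre of its underside: thin steel lab spatula lying flat, 170 mm long
- marker: bystander, leave alone; origin at the centre of its underside: white marker pen with a blue end, 120 mm long
- jar: bystander, leave alone; origin at the centre of its underside: white plastic jar with a blue cap, 56 mm diameter, 50 mm high
There are look-alikes about, which are no part of the job. What is shaped like the spacer10 but orange or turquoise is not meant.

How it is judged:
On the way:
1. the two blocks that make up the height lie stacked, flat and centred on the seat, let go and at rest, the spare one where it was, before the plate is moved to the stand (((horizontal distance between post_a_top and post_spot below 0.01 m and distance of spacer32_mid from where it was at the start of the episode below 0.03 m and horizontal distance between each of spacer10_mid, spacer16_mid and seat_top below 0.015 m and z of each of spacer10_mid, spacer16_mid in the frame of seat_top above 0 m and angle between each of spacer10_mid, spacer16_mid's own z axis and vertical below 0.05 rad) or (horizontal distance between post_b_top and post_spot below 0.01 m and distance of spacer16_mid from where it was at the start of the episode below 0.03 m and horizontal distance between each of spacer10_mid, spacer32_mid and seat_top below 0.015 m and z of each of spacer10_mid, spacer32_mid in the frame of seat_top above 0 m and angle between each of spacer10_mid, spacer32_mid's own z axis and vertical below 0.05 rad) or (horizontal distance between post_c_top and post_spot below 0.01 m and distance of spacer10_mid from where it was at the start of the episode below 0.03 m and horizontal distance between each of spacer16_mid, spacer32_mid and seat_top below 0.015 m and z of each of spacer16_mid, spacer32_mid in the frame of seat_top above 0 m and angle between each of spacer16_mid, spacer32_mid's own z axis and vertical below 0.05 rad)) and contact force between the fingers and spacer10 below 0.1 N and contact force between the fingers and spacer16 below 0.1 N and contact force between the fingers and spacer32 below 0.1 N and linear speed of each of spacer10, spacer16, spacer32 below 0.02 m/s and horizontal distance between plate_mid and span_mid above 0.08 m), for 0.2 s.
At the end, for the whole second after the job is handed in: The right two blocks lie flat on the seat, within 15 mm of its centre; the plate rests on them and the post in use, level to 0.015 rad, within 20 mm of mid-span and 0.12 rad of the row; the spare block is within 30 mm of its start; all at rest (((horizontal distance between post_a_top and post_spot below 0.01 m and distance of spacer32_mid from where it was at the start of the episode below 0.03 m and horizontal distance between each of spacer10_mid, spacer16_mid and seat_top below 0.015 m and z of each of spacer10_mid, spacer16_mid in the frame of seat_top above 0 m and angle between each of spacer10_mid, spacer16_mid's own z axis and vertical below 0.05 rad and z of plate_mid in the frame of post_a_top between 0.002 and 0.008 m) or (horizontal distance between post_b_top and post_spot below 0.01 m and distance of spacer16_mid from where it was at the start of the episode below 0.03 m and horizontal distance between each of spacer10_mid, spacer32_mid and seat_top below 0.015 m and z of each of spacer10_mid, spacer32_mid in the frame of seat_top above 0 m and angle between each of spacer10_mid, spacer32_mid's own z axis and vertical below 0.05 rad and z of plate_mid in the frame of post_b_top between 0.002 and 0.008 m) or (horizontal distance between post_c_top and post_spot below 0.01 m and distance of spacer10_mid from where it was at the start of the episode below 0.03 m and horizontal distance between each of spacer16_mid, spacer32_mid and seat_top below 0.015 m and z of each of spacer16_mid, spacer32_mid in the frame of seat_top above 0 m and angle between each of spacer16_mid, spacer32_mid's own z axis and vertical below 0.05 rad and z of plate_mid in the frame of post_c_top between 0.002 and 0.008 m)) and (contact force between plate and spacer10 above 0.2 N or contact force between plate and spacer16 above 0.2 N or contact force between plate and spacer32 above 0.2 N) and angle between plate_mid's own z axis and vertical below 0.015 rad and horizontal distance between plate_mid and span_mid below 0.02 m and angle between the x axis of plate and the y axis of stand, either way round below 0.12 rad and linear speed of each of plate, spacer10, spacer16, spacer32 below 0.02 m/s); the robot touches nothing.
It fails at once if plate dropped: moving faster than 0.5 m/s out of the gripper (contact force between the fingers and plate below 0.05 N and linear speed of plate above 0.5 m/s).
It fails at once if spacer10 dropped: moving faster than 0.5 m/s out of the gripper (contact force between the fingers and spacer10 below 0.05 N and linear speed of spacer10 above 0.5 m/s).
It fails at once if spacer16 dropped: moving faster than 0.5 m/s out of the gripper (contact force between the fingers and spacer16 below 0.05 N and linear speed of spacer16 above 0.5 m/s).
It fails at once if spacer32 dropped: moving faster than 0.5 m/s out of the gripper (contact force between the fingers and spacer32 below 0.05 N and linear speed of spacer32 above 0.5 m/s).
It fails at once if a bystander moved more than 30 mm (distance of any of cap, vial, dish, beaker, spatula, marker, jar from where it was at the start of the episode above 0.03 m).
It also fails if it takes over 70 s, if anything falls off the work surface, if the arm or the gripper's body presses on something with over 40 N, if the wrist force passes 120 N, or if a joint passes its speed limit or range.

## Working session

There is one attempt and no reset: what is moved stays moved. The work goes in short steps, Python scripts to look and compute and a tool call to move; the robot and the scene stay as the last step left them, time stands still between calls to the robot, and variables do not carry over. Pictures are saved under pics/ and viewed, and the job is handed in when it is done.

Besides the shell and the picture viewer there is one more tool, called after "Request:" as name(argument=value, ...), one argument or row to a line, values as JSON. move_arm: Moves the arm, as the interface text tells. Its arguments: {"type":"object","properties":{"steps":{"type":"array"},"squeeze":{"type":"number"}},"required":["steps"]}

```bash
mkdir -p pics; ls; cat > h.py <<'E'
import numpy as np,cv2,pickle
from plant import robot
def grab(n,tag):
    f=robot.grab_frame(n); f={k:(np.array(v) if k in('frame','view') else v) for k,v in f.items()}
    pickle.dump(f,open(f'pics/{tag}.pkl','wb')); cv2.imwrite(f'pics/{tag}.png',f['frame'][:,:,::-1]); return f
def load(tag): return pickle.load(open(f'pics/{tag}.pkl','rb'))
def ray(f,u,v):
    V=f['view'];R=V[:3,:3];t=V[:3,3];c=-R.T@t
    d=R.T@np.array([(u-f['cx'])/f['fx'],-(v-f['cy'])/f['fy'],-1.]);return c,d
def onz(f,u,v,z):
    c,d=ray(f,u,v);return c+d*(z-c[2])/d[2]
def proj(f,p):
    q=f['view'][:3,:3]@np.array(p)+f['view'][:3,3];return f['cx']+f['fx']*q[0]/-q[2],f['cy']+f['fy']*q[1]/q[2]
E
python3 - <<'E'
from h import *
for n in('top','side'):
    f=grab(n,n+'0');print({k:v for k,v in f.items() if k!='frame'})
    cv2.imwrite(f'pics/{n}0b.png',cv2.resize(f['frame'][:,:,::-1],(800,600),interpolation=cv2.INTER_CUBIC))
print(robot.get_state())
E
```

```text
pics
{'fx': 493.755803969472, 'fy': 493.755803969472, 'cx': 257.28229766236717, 'cy': 184.58906067437943, 'view': array([[-1.43371367e-03, -9.99863373e-01,  1.64675113e-02,
        -4.33133827e-02],
       [ 9.98635971e-01, -5.72069630e-04,  5.22098668e-02,
        -5.40056941e-01],
       [-5.21933130e-02,  1.65199031e-02,  9.98500351e-01,
        -1.52502107e+00],
       [ 0.00000000e+00,  0.00000000e+00,  0.00000000e+00,
         1.00000000e+00]])}
{'fx': 468.8042665394968, 'fy': 468.8042665394968, 'cx': 254.14643302690638, 'cy': 188.5838456645395, 'view': array([[ 0.70368781, -0.71047053,  0.00742306, -0.41066078],
       [ 0.45660785,  0.46020382,  0.76139459, -0.3004114 ],
       [-0.54436453, -0.53239466,  0.64824623, -0.86112206],
       [ 0.        ,  0.        ,  0.        ,  1.        ]])}
{'time_s': 0.1, 'qpos': array([ 1.00302761e+00,  5.32989561e-02,  1.61417540e+00,  8.81775114e-06,
        1.47602796e+00, -1.18983753e-01]), 'joint_vel': array([-0.00027525, -0.00120905, -0.0034791 ,  0.00013616, -0.00021264,
        0.00047758]), 'effort': array([ 4.41421525e-04, -3.94905066e+01, -3.71364176e+01, -8.19332740e-05,
        3.86325803e-03,  2.46375532e-05]), 'tcp_pos': array([0.27084413, 0.56262336, 0.23016977]), 'ee_rot': array([-3.13969753e+00, -2.35397776e-04,  2.69280663e+00]), 'wrist_force': array([-0.20536079,  0.08037594, -0.18857795]), 'torque': array([-0.03465466,  0.0089299 ,  0.08184263]), 'finger_gap': 0.08557212250684908}
```

View pics/top0b.png

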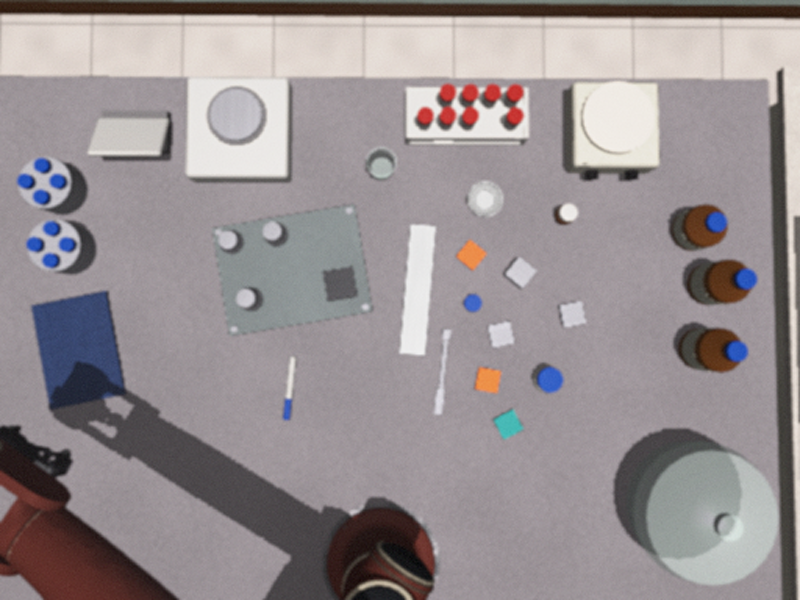

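View pics/side0b.png

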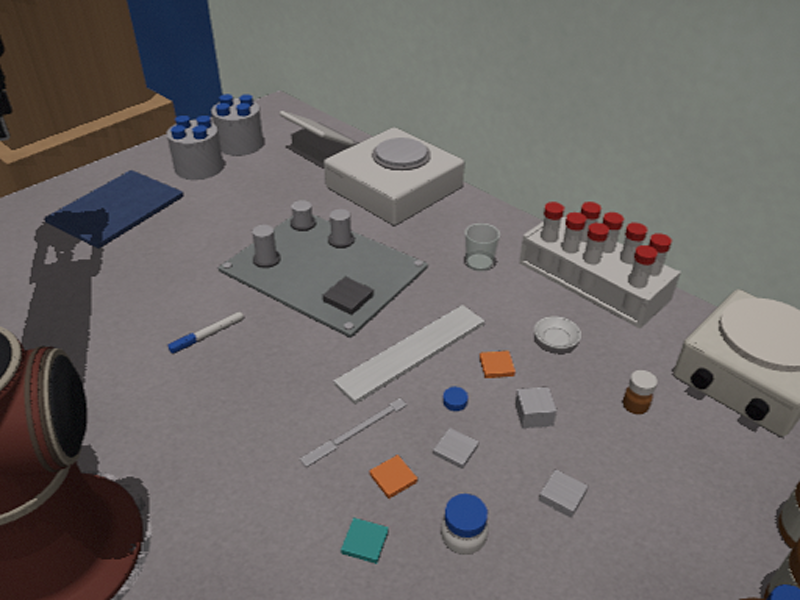

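The top view (800 px) shows the seat at (340,283), the front post at (246,298), parked posts at (228,240) and (272,231), the plate at (418,290), and grey blocks at (520,272), (500,334) and (572,314). The orange and turquoise squares are decoys. Next I'll take enlarged crops.

```bash
python3 - <<'E'
from h import *
f=load('top0')['frame'];g=load('side0')['frame']
a=cv2.resize(f[125:225,130:390,::-1],(780,300),interpolation=cv2.INTER_CUBIC)
cv2.imwrite('pics/topc.png',a)
b=cv2.resize(g[115:345,135:395,::-1],(678,600),interpolation=cv2.INTER_CUBIC);cv2.imwrite('pics/sidec.png',b)
E
```

```text
(no output)
```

View pics/topc.png

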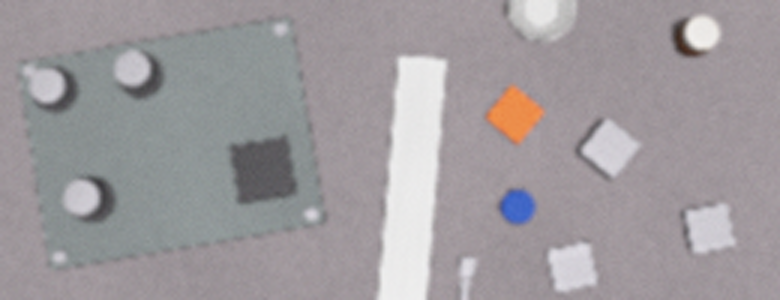

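View pics/sidec.png

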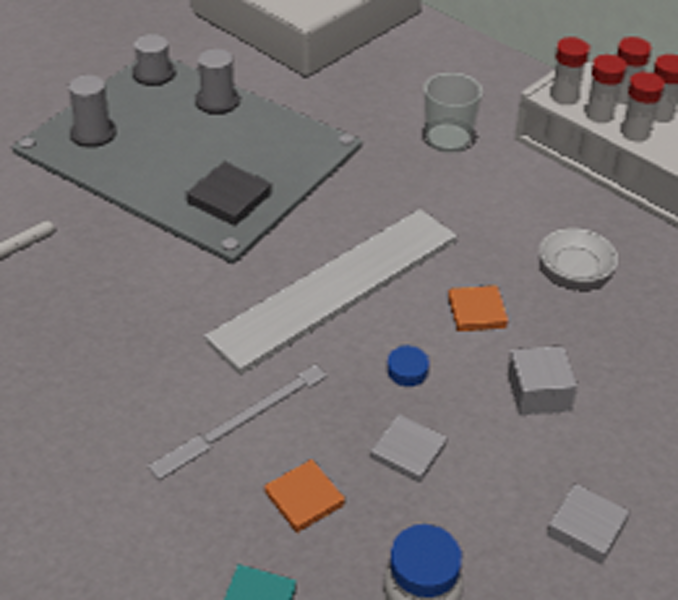

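The side crop shows the front post as apparently the tallest of the three, at crop (88,110). The block at (543,380) is clearly thickest. The blocks at (410,447) and (588,522) need measuring.

```bash
python3 - <<'E'
from h import *
f=load('top0');g=load('side0')
def comps(f,win,thr,k=4,inv=False):
    x0,x1,y0,y1=win
    im=cv2.cvtColor(f['frame'],cv2.COLOR_RGB2GRAY)[y0:y1,x0:x1]
    im=cv2.resize(im,None,fx=k,fy=k,interpolation=cv2.INTER_CUBIC)
    m=((im<thr) if inv else (im>thr)).astype(np.uint8)
    c,_=cv2.findContours(m,cv2.RETR_EXTERNAL,cv2.CHAIN_APPROX_NONE)
    c=max(c,key=cv2.contourArea)
    c=(c[:,0,:].astype(float)+.5)/k-.5+[x0,y0];return c.astype(np.float32)
T={'A(520,272)':(520,272,15),'B(500,334)':(500,334,13),'C(572,314)':(572,314,13),'plate':(418,290,45)}
for n,(u,v,r) in T.items():
    u=u*.64;v=v*.64
    w=[int(u-r),int(u+r),int(v-r),int(v+r)]
    c=comps(f,w,172)
    r=cv2.minAreaRect(c);M=cv2.moments(c)
    print(n,r,M['m10']/M['m00'],M['m01']/M['m00'],M['m00'])
    box=cv2.boxPoints(r)
    for z in((.01,.016,.032) if n!='plate' else(.01,)):
        P=np.array([onz(f,*p,z) for p in box]);e=np.roll(P,-1,0)-P
        cen=onz(f,*r[0],z);print('  z',z,cen[:2].round(4),np.linalg.norm(e,axis=1).round(4)[:2],'ang',np.degrees(np.arctan2(e[:2,1],e[:2,0])).round(1))
im=cv2.cvtColor(f['frame'],cv2.COLOR_RGB2GRAY)
for n,(u,v) in dict(front=(157,190),p1=(146,153),p2=(174,147)).items():
    c=comps(f,(u-12,u+14,v-12,v+12),165);r=cv2.minEnclosingCircle(c);M=cv2.moments(c);print(n,r,M['m10']/M['m00'],M['m01']/M['m00'],M['m00'])
c=comps(f,(200,236,163,200),85,inv=True);r=cv2.minAreaRect(c);print('seat',r)
box=cv2.boxPoints(r);P=np.array([onz(f,*p,.024) for p in box]);e=np.roll(P,-1,0)-P
print(onz(f,*r[0],.024),np.linalg.norm(e,axis=1)[:2],np.degrees(np.arctan2(e[:2,1],e[:2,0])))
E
```

```text
A(520,272) ((333.3780212402344, 173.9024200439453), (14.797464370727539, 14.641290664672852), 38.65980911254883) 333.3666653664118 173.87645628543194 200.28125
  z 0.01 [ 0.5737 -0.2828] [0.0463 0.0464] ang [ -39.  -128.9]
  z 0.016 [ 0.5733 -0.2818] [0.0461 0.0462] ang [ -39.  -128.9]
  z 0.032 [ 0.5721 -0.2791] [0.0456 0.0457] ang [ -39.  -128.9]
B(500,334) ((320.47979736328125, 213.65638732910156), (15.387670516967773, 14.984816551208496), 77.79953002929688) 320.4697509578544 213.65901021711363 203.90625
  z 0.01 [ 0.4492 -0.2413] [0.047 0.048] ang [ -77.9 -168.2]
  z 0.016 [ 0.4492 -0.2404] [0.0468 0.0478] ang [ -77.9 -168.2]
  z 0.032 [ 0.4494 -0.2381] [0.0463 0.0473] ang [ -77.9 -168.2]
C(572,314) ((366.62335205078125, 200.7430419921875), (15.145224571228027, 14.944816589355469), 76.75948333740234) 366.5351129498292 200.81111767796162 198.28125
  z 0.01 [ 0.4894 -0.3865] [0.0471 0.0473] ang [ -76.9 -167.5]
  z 0.016 [ 0.4893 -0.385 ] [0.047  0.0472] ang [ -76.9 -167.5]
  z 0.032 [ 0.4889 -0.3812] [0.0465 0.0467] ang [ -76.9 -167.5]
plate ((266.8290710449219, 184.9412078857422), (17.976703643798828, 84.64169311523438), 4.838898658752441) 266.9714833665265 185.1168953308254 1412.1875
  z 0.01 [ 0.5391 -0.0738] [0.2651 0.0565] ang [ -4.9 -94.8]
front ((156.32371520996094, 190.49317932128906), 5.9466471672058105) 156.37113859319555 190.36466812773952 99.8125
p1 ((143.5, 151.625), 7.661896705627441) 144.22601952900632 152.35171357457398 108.8125
p2 ((173.2461700439453, 147.14627075195312), 6.054117679595947) 173.3910855784469 147.18886687797146 98.59375
seat ((213.00001525878906, 173.5), (0.7071067094802856, 1.7677669525146484), 45.0)
[0.57399008 0.09344171 0.024     ] [0.00546985 0.00219564] [ -44.79912645 -135.02648082]
```

```bash
python3 - <<'E'
from h import *
g=load('side0')['frame']
def s(x0,y0,x1,y1,k,n):
    a=cv2.resize(g[y0:y1,x0:x1,::-1],None,fx=k,fy=k,interpolation=cv2.INTER_CUBIC);cv2.imwrite(f'pics/{n}.png',a)
s(140,115,280,220,5,'sp'); s(260,235,390,345,5,'sb')
E
```

```text
(no output)
```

View pics/sp.png

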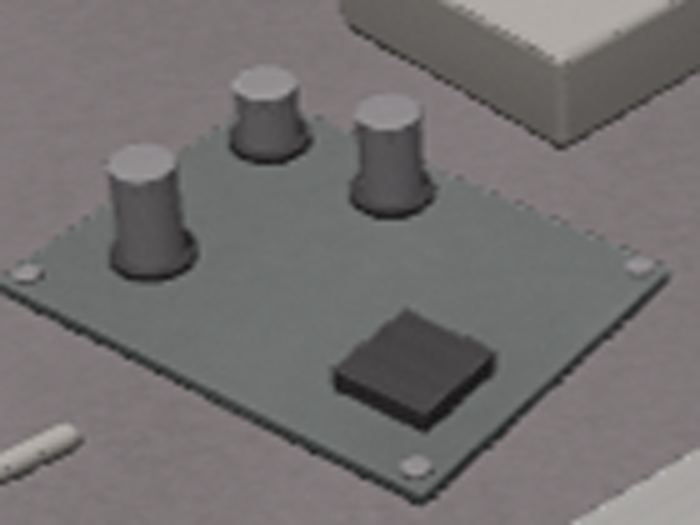

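View pics/sb.png

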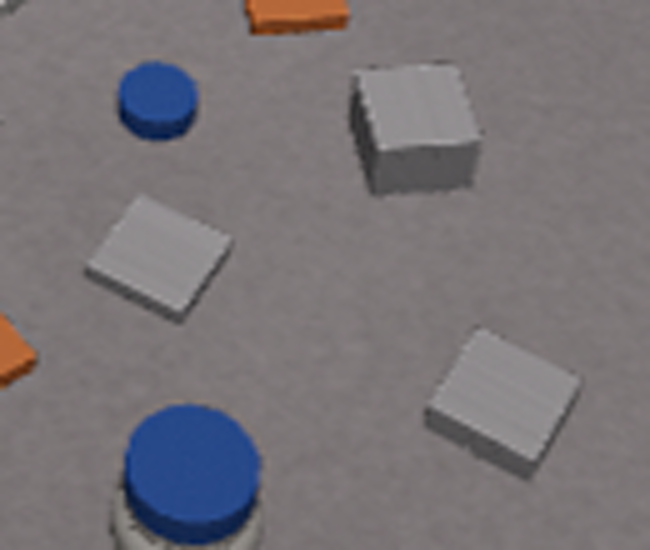

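```bash
python3 - <<'E'
from h import *
f=load('top0');g=load('side0')
def tri(a,b):
    c1,d1=ray(f,*a);c2,d2=ray(g,*b)
    A=np.stack([d1,-d2],1);s=np.linalg.lstsq(A,c2-c1,rcond=None)[0]
    p,q=c1+d1*s[0],c2+d2*s[1];return (p+q)/2,np.linalg.norm(p-q)
S=lambda u,v:(u/5+140-.4,v/5+115-.4);T=lambda u,v:(u/3+130-.33,v/3+125-.33)
def comp(x,y,rad,thr):
    k=6;im=cv2.cvtColor(g['frame'],cv2.COLOR_RGB2GRAY)[y-rad:y+rad,x-rad:x+rad]
    im=cv2.resize(im,None,fx=k,fy=k,interpolation=cv2.INTER_CUBIC);c,_=cv2.findContours((im>thr).astype(np.uint8),0,1)
    c=max(c,key=cv2.contourArea);M=cv2.moments(c);return ((M['m10']/M['m00']+.5)/k-.5+x-rad,(M['m01']/M['m00']+.5)/k-.5+y-rad,cv2.contourArea(c)/36)
G=cv2.cvtColor(g['frame'],cv2.COLOR_RGB2GRAY)
for n,t,s in(('front',(156.4,190.35),(144,163)),('p2',(173.35,147.2),(390,112)),('p1',T(49,87),(266,84))):
    ss=S(*s);print(n,tri(t,ss),ss,G[int(ss[1]),int(ss[0])],[tuple(round(v,2) for v in comp(int(ss[0]),int(ss[1]),10,h)) for h in (125,130,138)])
# seat: dark mask
im=cv2.resize(cv2.cvtColor(f['frame'],cv2.COLOR_RGB2GRAY)[160:205,195:240],None,fx=6,fy=6,interpolation=cv2.INTER_CUBIC)
print(im.min())
for th in(105,):
  c,_=cv2.findContours((im<th).astype(np.uint8),0,1);c=max(c,key=cv2.contourArea);r=cv2.minAreaRect((c[:,0].astype(np.float32)+.5)/6-.5+np.float32([195,160]))
  box=cv2.boxPoints(r);P=np.array([onz(f,*p,.024) for p in box]);e=np.roll(P,-1,0)-P
  print(r,onz(f,*r[0],.024),np.linalg.norm(e,axis=1)[:2],np.degrees(np.arctan2(e[:2,1],e[:2,0])))
# seat via side
sc=[(336,372),(424,412),(495,354),(408,311)]
P=np.array([onz(g,*S(*p),.024) for p in sc]);print('seat side',P.mean(0),np.linalg.norm(np.roll(P,-1,0)-P,axis=1))
E=np.roll(P,-1,0)-P;print(np.degrees(np.arctan2(E[:,1],E[:,0])))
# post base centers via side: foot bottom ellipse front
for n,h in(('f',.05),('f',.066),('f',.072)):
    print(h,onz(f,156.4,190.35,h),onz(g,*S(144,163),h))
SB=lambda u,v:(u/5+260-.4,v/5+235-.4)
for n,c,z in (('A',[(357,74),(460,66),(479,141),(378,150)],.032),('B',[(140,196),(233,240),(178,312),(88,265)],.01),('C',[(482,328),(579,382),(530,464),(427,408)],.016)):
    P=np.array([onz(g,*SB(*p),z) for p in c]);E=np.roll(P,-1,0)-P
    print(n,P.mean(0),np.linalg.norm(E,axis=1),np.degrees(np.arctan2(E[:,1],E[:,0])))
# plate corners via side
C=[(207,338),(240,369),(456,239),(423,210)]
P=np.array([onz(g,u/2.6087+135-.3,v/2.6087+115-.3,.01) for u,v in C]);E=np.roll(P,-1,0)-P
print('plate',P.mean(0),np.linalg.norm(E,axis=1),np.degrees(np.arctan2(E[:,1],E[:,0])))
E
```

```text
front (array([0.52086206, 0.25862219, 0.06930984]), np.float64(0.0020391520850416597)) (168.4, 147.2) 143 [(167.69, 146.87, 80.19), (167.73, 146.97, 73.31), (167.73, 147.11, 62.19)]
p2 (array([0.65139427, 0.21007837, 0.06285964]), np.float64(0.0015066813003941015)) (217.6, 137.0) 141 [(217.0, 136.59, 75.38), (217.01, 136.74, 67.62), (217.01, 136.94, 55.76)]
p1 (array([0.63300824, 0.29521311, 0.0496678 ]), np.float64(0.0009185907582157144)) (192.79999999999998, 131.4) 143 [(192.36, 130.94, 69.61), (192.36, 131.05, 63.67), (192.3, 131.2, 54.67)]
82
((217.42698669433594, 181.33596801757812), (19.817440032958984, 19.519128799438477), 80.29332733154297) [0.54966926 0.07967748 0.024     ] [0.06038105 0.06150881] [ -80.25794836 -170.2222041 ]
seat side [0.54891056 0.07760888 0.024     ] [0.05467506 0.05617146 0.05738997 0.05946763]
[ -78.56730159    7.61333661   98.02606817 -169.65430725]
0.05 [0.52082993 0.26285207 0.05      ] [0.53674044 0.28123682 0.05      ]
0.066 [0.52017818 0.25985508 0.066     ] [0.52421377 0.26192425 0.066     ]
0.072 [0.51993378 0.25873121 0.072     ] [0.51951628 0.25468203 0.072     ]
A [ 0.57118391 -0.28015996  0.032     ] [0.04576371 0.04247686 0.04360295 0.04282099] [ -39.04288513 -133.53463418  141.55997736   49.40022968]
B [ 0.44849299 -0.24256967  0.01      ] [0.04395849 0.04439099 0.04244227 0.04311865] [ -76.87579177 -170.04681107  101.48481098   11.89901098]
C [ 0.48793805 -0.38544727  0.016     ] [0.04215591 0.04495742 0.04312029 0.04644155] [ -82.07039273 -170.35024717   99.92652761    8.43707712]
plate [ 0.53752831 -0.07847645  0.01      ] [0.04617793 0.25528028 0.05002695 0.26059943] [-94.71845233  -5.57797222  79.14505912 175.2228313 ]
```

The measurements settle the selection:
- **Post:** triangulated tops are front 69, p2 63 and p1 50 mm. They share a small bias but are clearly distinct, so the front post is the 72 mm one and I need the 16 and 32 mm blocks.
- **Candidates (top view, 800 px):** A at (520,272) is the thick one, so 32 mm. C at (572,314) has the taller side face of the two flat blocks, so 16 mm. B at (500,334) is the 10 mm spare. The enlarged crop confirms this.
- **Layout check:** seat to post distance is 180 mm, and the stand yaw is about 9.5°.

```bash
cat > d.py <<'E'
import sys
from h import *
from scipy.spatial.transform import Rotation as Ro
def go(x,y,z,yaw):
    s=robot.get_state();R=Ro.from_euler('xyz',s['ee_rot'])
    T=Ro.from_euler('xyz',[np.pi,0,np.radians(yaw)])
    print('t',s['time_s'],'tcp',s['tcp_pos'].round(4),np.degrees(s['ee_rot']).round(2),'gap',round(s['finger_gap'],4),'F',np.round(s['wrist_force'],1))
    d=np.array([x,y,z])-s['tcp_pos']
    print('turn',(R.inv()*T).as_rotvec().round(4),'then shift in target axes',T.inv().apply(d).round(4),'or now axes',R.inv().apply(d).round(4))
if __name__=='__main__': go(*map(float,sys.argv[1:5]))
E
python3 d.py 0.572 -0.2795 0.12 141
```

```text
t 0.1 tcp [0.2708 0.5626 0.2302] [-1.7989e+02 -1.0000e-02  1.5429e+02] gap 0.0856 F [-0.2  0.1 -0.2]
turn [-0.0019 -0.      0.2319] then shift in target axes [-0.764  -0.4649  0.1102] or now axes [-0.6367 -0.6279  0.1112]
```

Request:
move_arm(
  steps=[
    {"wz":0.116,"grip":0},
    {"wz":0.116},
    {"x":-0.0382,"y":-0.0233},
    {"x":-0.0382,"y":-0.0233},
    {"x":-0.0382,"y":-0.0233},
    {"x":-0.0382,"y":-0.0233},
    {"x":-0.0382,"y":-0.0233},
    {"x":-0.0382,"y":-0.0233},
    {"x":-0.0382,"y":-0.0233},
    {"x":-0.0382,"y":-0.0233},
    {"x":-0.0382,"y":-0.0233},
    {"x":-0.0382,"y":-0.0233},
  ],
  squeeze=50,
)

```text
invalid input
```

Request:
move_arm(
  steps=[
    {"x":-0.0382,"y":-0.0233},
    {"x":-0.0382,"y":-0.0233},
    {"x":-0.0382,"y":-0.0233},
    {"x":-0.0382,"y":-0.0233},
    {"x":-0.0382,"y":-0.0233},
    {"x":-0.0382,"y":-0.0233},
    {"x":-0.0382,"y":-0.0233},
    {"x":-0.0382,"y":-0.0233},
    {"x":-0.0382,"y":-0.0233},
    {"x":-0.0382,"y":-0.0233},
    {"z":0.04},
    {"z":0.03},
  ],
)

```text
invalid input
```

```bash
python3 - <<'E'
from h import *
for n in('top','side'):
    f=grab(n,n+'1')
    u,v=proj(f,(0.572,-.2795,.03));u=int(u);v=int(v)
    cv2.imwrite(f'pics/{n}1c.png',cv2.resize(f['frame'][max(v-70,0):v+60,u-70:u+70,::-1],None,fx=4,fy=4,interpolation=cv2.INTER_CUBIC))
import d
d.go(.572,-.2795,.005,141)
E
```

```text
t 0.2 tcp [0.271  0.5628 0.2305] [-1.7993e+02 -1.0000e-02  1.5428e+02] gap 0.0855 F [-0.2  0.7  0.9]
turn [-0.0013 -0.      0.2318] then shift in target axes [-0.764  -0.4651  0.2255] or now axes [-0.6367 -0.6279  0.2262]
```

The call was refused, so I'll give every row all its fields.

Request:
move_arm(
  steps=[
    {"x":0,"y":0,"z":0,"wx":0,"wy":0,"wz":0.116,"grip":0},
    {"x":0,"y":0,"z":0,"wx":0,"wy":0,"wz":0.116,"grip":0},
    {"x":-0.0382,"y":-0.0233,"z":0,"wx":0,"wy":0,"wz":0,"grip":0},
    {"x":-0.0382,"y":-0.0233,"z":0,"wx":0,"wy":0,"wz":0,"grip":0},
    {"x":-0.0382,"y":-0.0233,"z":0,"wx":0,"wy":0,"wz":0,"grip":0},
    {"x":-0.0382,"y":-0.0233,"z":0,"wx":0,"wy":0,"wz":0,"grip":0},
    {"x":-0.0382,"y":-0.0233,"z":0,"wx":0,"wy":0,"wz":0,"grip":0},
    {"x":-0.0382,"y":-0.0233,"z":0,"wx":0,"wy":0,"wz":0,"grip":0},
    {"x":-0.0382,"y":-0.0233,"z":0,"wx":0,"wy":0,"wz":0,"grip":0},
    {"x":-0.0382,"y":-0.0233,"z":0,"wx":0,"wy":0,"wz":0,"grip":0},
    {"x":-0.0382,"y":-0.0233,"z":0,"wx":0,"wy":0,"wz":0,"grip":0},
    {"x":-0.0382,"y":-0.0233,"z":0,"wx":0,"wy":0,"wz":0,"grip":0},
  ],
  squeeze=50,
)

```text
time_s: 1.4
tcp_pos: [0.4215, 0.1399, 0.2313]
ee_rot: [3.141, 0.0, 2.461]
wrist_force: [2.0, 0.1, -0.6]
finger_gap: 0.0857
```

Request:
move_arm(
  steps=[
    {"x":-0.038,"y":-0.0233,"z":0,"wx":0,"wy":0,"wz":0,"grip":0},
    {"x":-0.038,"y":-0.0233,"z":0,"wx":0,"wy":0,"wz":0,"grip":0},
    {"x":-0.038,"y":-0.0233,"z":0,"wx":0,"wy":0,"wz":0,"grip":0},
    {"x":-0.038,"y":-0.0233,"z":0,"wx":0,"wy":0,"wz":0,"grip":0},
    {"x":-0.038,"y":-0.0233,"z":0,"wx":0,"wy":0,"wz":0,"grip":0},
    {"x":-0.038,"y":-0.0233,"z":0,"wx":0,"wy":0,"wz":0,"grip":0},
    {"x":-0.038,"y":-0.0233,"z":0,"wx":0,"wy":0,"wz":0,"grip":0},
    {"x":-0.038,"y":-0.0233,"z":0,"wx":0,"wy":0,"wz":0,"grip":0},
    {"x":-0.038,"y":-0.0233,"z":0,"wx":0,"wy":0,"wz":0,"grip":0},
    {"x":-0.025,"y":-0.012,"z":0.02,"wx":0,"wy":0,"wz":0,"grip":0},
    {"x":0,"y":0,"z":0.04,"wx":0,"wy":0,"wz":0,"grip":0},
    {"x":0,"y":0,"z":0.04,"wx":0,"wy":0,"wz":0,"grip":0},
  ],
)

```text
time_s: 2.6
tcp_pos: [0.5677, -0.2632, 0.1309]
ee_rot: [3.141, 0.002, 2.459]
wrist_force: [0.5, 0.1, -0.8]
finger_gap: 0.0854
```

```bash
cat > look.py <<'E'
import sys
from h import *
import d
tag=sys.argv[1];x,y,z=map(float,sys.argv[2:5])
ims=[]
for n in('top','side'):
    f=grab(n,n+tag)
    u,v=proj(f,(x,y,z));u=int(u);v=int(v);u=min(max(u,65),512-65);v=min(max(v,60),384-60)
    im=cv2.resize(f['frame'][v-60:v+60,u-65:u+65,::-1],None,fx=3,fy=3,interpolation=cv2.INTER_CUBIC)
    print(n,'crop origin',u-65,v-60,'x3');ims.append(im)
cv2.imwrite(f'pics/c{tag}.png',np.hstack(ims))
d.go(*map(float,sys.argv[5:9]))
E
python3 look.py 1 .572 -.2795 .03 .572 -.2795 .005 141
```

```text
top crop origin 268 113 x3
side crop origin 278 196 x3
t 2.7 tcp [ 0.5627 -0.2594  0.1235] [-179.9    -0.79  140.96] gap 0.0857 F [-0.7  0.4 -0.5]
turn [-0.0018 -0.0138 -0.0007] then shift in target axes [-0.0199 -0.0097  0.1185] or now axes [-0.0215 -0.0095  0.1183]
```

View pics/c1.png

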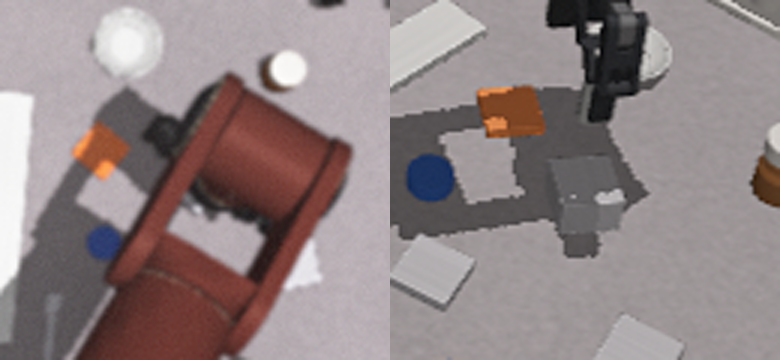

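The arm is above block A and the open gripper faces it. The pose is still settling, so I'll centre with gentle rows.

Request:
move_arm(
  steps=[
    {"x":0,"y":0,"z":0,"wx":0,"wy":0,"wz":0,"grip":0},
    {"x":0,"y":0,"z":0,"wx":0,"wy":0,"wz":0,"grip":0},
  ],
)

```text
time_s: 2.9
tcp_pos: [0.5685, -0.2623, 0.1344]
ee_rot: [3.141, 0.004, 2.461]
wrist_force: [0.0, 0.1, -0.8]
finger_gap: 0.0857
```

```bash
python3 d.py .572 -.2795 .005 141
```

```text
t 2.9 tcp [ 0.5685 -0.2623  0.1344] [179.97   0.25 141.02] gap 0.0857 F [ 0.   0.1 -0.8]
turn [0.0006 0.0044 0.0003] then shift in target axes [-0.0136 -0.0111  0.1294] or now axes [-0.013  -0.0112  0.1294]
```

Request:
move_arm(
  steps=[
    {"x":-0.0068,"y":-0.0055,"z":0.02,"wx":0,"wy":0,"wz":0,"grip":0},
    {"x":-0.0068,"y":-0.0055,"z":0.02,"wx":0,"wy":0,"wz":0,"grip":0},
    {"x":0,"y":0,"z":0.02,"wx":0,"wy":0,"wz":0,"grip":0},
    {"x":0,"y":0,"z":0.015,"wx":0,"wy":0,"wz":0,"grip":0},
    {"x":0,"y":0,"z":0.005,"wx":0,"wy":0,"wz":0,"grip":0},
    {"x":0,"y":0,"z":0,"wx":0,"wy":0,"wz":0,"grip":0},
    {"x":0,"y":0,"z":0,"wx":0,"wy":0,"wz":0,"grip":0},
  ],
)

```text
time_s: 3.6
tcp_pos: [0.5716, -0.2791, 0.0529]
ee_rot: [3.141, 0.002, 2.461]
wrist_force: [-0.5, 0.6, -0.1]
finger_gap: 0.0855
```

```bash
python3 look.py 2 .572 -.2795 .03 .572 -.2795 .005 141
```

```text
top crop origin 268 113 x3
side crop origin 278 196 x3
t 3.7 tcp [ 0.5715 -0.2792  0.0529] [1.7999e+02 1.4000e-01 1.4101e+02] gap 0.0853 F [ 0.1  0.7 -0.1]
turn [0.0003 0.0024 0.0001] then shift in target axes [-0.0006  0.0001  0.0479] or now axes [-0.0004  0.      0.0479]
```

View pics/c2.png

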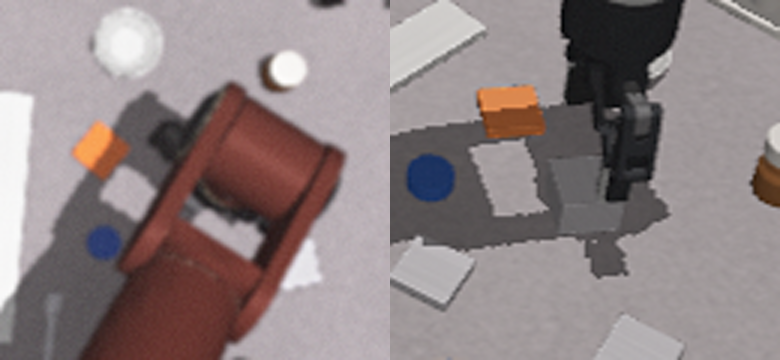

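The near finger tip is at side crop (620,197) and the far finger is hidden. I'll check that against the projected geometry.

```bash
python3 - <<'E'
from h import *
f=load('side2')
for s in(-1,1):
  for dd in(.0425,.057):
    p=np.array([.5715,-.2792,.066])+s*dd*np.array([.629,.777,0])
    u,v=proj(f,p);print(s,dd,(u-278)*3+390,(v-196)*3)
u,v=proj(f,[.572,-.2795,.032]);print((u-278)*3+390,(v-196)*3)
E
```

```text
-1 0.0425 607.5308961831032 192.86536734954353
-1 0.057 613.2903626110859 209.403044305352
1 0.0425 576.2760123548971 103.1203920978642
1 0.057 571.3360392237626 88.93580037663182
585.8009385289344 178.96973424537197
```

Request:
move_arm(
  steps=[
    {"x":0.001,"y":0,"z":0.015,"wx":0,"wy":0,"wz":0,"grip":0},
    {"x":0.001,"y":0,"z":0.015,"wx":0,"wy":0,"wz":0,"grip":0},
    {"x":0,"y":0,"z":0.01,"wx":0,"wy":0,"wz":0,"grip":0},
    {"x":0,"y":0,"z":0.006,"wx":0,"wy":0,"wz":0,"grip":0},
    {"x":0,"y":0,"z":0,"wx":0,"wy":0,"wz":0,"grip":0},
    {"x":0,"y":0,"z":0,"wx":0,"wy":0,"wz":0,"grip":0.3},
    {"x":0,"y":0,"z":0,"wx":0,"wy":0,"wz":0,"grip":0.7},
    {"x":0,"y":0,"z":0,"wx":0,"wy":0,"wz":0,"grip":0.7},
    {"x":0,"y":0,"z":0,"wx":0,"wy":0,"wz":0,"grip":0.7},
    {"x":0,"y":0,"z":0,"wx":0,"wy":0,"wz":0,"grip":0.7},
  ],
)

```text
time_s: 4.7
tcp_pos: [0.5701, -0.2778, 0.0066]
ee_rot: [3.141, 0.002, 2.461]
wrist_force: [0.7, 1.2, 3.6]
finger_gap: 0.0443
```

```bash
python3 look.py 3 .572 -.2795 .03 .549 .079 .17 99.5
```

```text
top crop origin 268 113 x3
side crop origin 278 196 x3
t 4.8 tcp [ 0.5701 -0.2778  0.0065] [1.7996e+02 1.3000e-01 1.4099e+02] gap 0.0439 F [1.3 1.7 5.7]
turn [0.0015 0.0018 0.7242] then shift in target axes [ 0.3554  0.0381 -0.1635] or now axes [ 0.2406  0.2641 -0.1638]
```

View pics/c3.png

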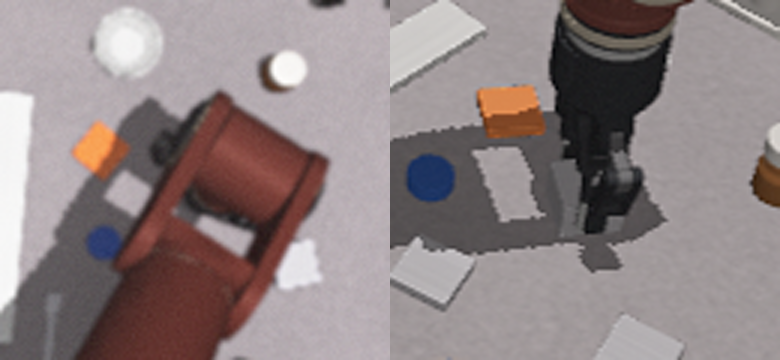

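The grasp is made with a gap of 44 mm. Now I'll lift and turn.

Request:
move_arm(
  steps=[
    {"x":0,"y":0,"z":-0.01,"wx":0,"wy":0,"wz":0,"grip":0.7},
    {"x":0,"y":0,"z":-0.02,"wx":0,"wy":0,"wz":0,"grip":0.7},
    {"x":0,"y":0,"z":-0.03,"wx":0,"wy":0,"wz":0,"grip":0.7},
    {"x":0,"y":0,"z":-0.03,"wx":0,"wy":0,"wz":0,"grip":0.7},
    {"x":0,"y":0,"z":-0.02,"wx":0,"wy":0,"wz":0,"grip":0.7},
    {"x":0,"y":0,"z":-0.01,"wx":0,"wy":0,"wz":0.1,"grip":0.7},
    {"x":0,"y":0,"z":0,"wx":0,"wy":0,"wz":0.125,"grip":0.7},
    {"x":0,"y":0,"z":0,"wx":0,"wy":0,"wz":0.125,"grip":0.7},
    {"x":0,"y":0,"z":0,"wx":0,"wy":0,"wz":0.125,"grip":0.7},
    {"x":0,"y":0,"z":0,"wx":0,"wy":0,"wz":0.125,"grip":0.7},
    {"x":0,"y":0,"z":0,"wx":0,"wy":0,"wz":0.125,"grip":0.7},
  ],
)

```text
time_s: 5.9
tcp_pos: [0.5672, -0.2768, 0.1231]
ee_rot: [-3.138, -0.003, 1.731]
wrist_force: [0.3, -1.0, -4.7]
finger_gap: 0.0443
```

```bash
python3 look.py 4 .572 -.2795 .13 .549 .079 .12 99.5
```

```text
top crop origin 274 111 x3
side crop origin 284 162 x3
t 6.0 tcp [ 0.5675 -0.2769  0.1233] [-1.798e+02 -1.300e-01  9.946e+01] gap 0.0443 F [ 0.6  0.4 -4.7]
turn [-0.0035 -0.0023 -0.0007] then shift in target axes [0.3541 0.0405 0.0033] or now axes [0.3541 0.0403 0.004 ]
```

View pics/c4.png

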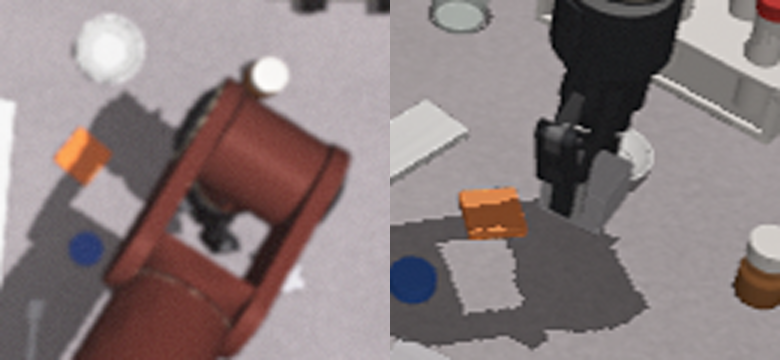

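The block is held, and the 4.7 N load matches a 500 g block. I'll carry it to the seat.

Request:
move_arm(
  steps=[
    {"x":0.02,"y":0.0023,"z":0,"wx":0,"wy":0,"wz":0,"grip":0.7},
    {"x":0.035,"y":0.004,"z":0,"wx":0,"wy":0,"wz":0,"grip":0.7},
    {"x":0.04,"y":0.0046,"z":0,"wx":0,"wy":0,"wz":0,"grip":0.7},
    {"x":0.04,"y":0.0046,"z":0,"wx":0,"wy":0,"wz":0,"grip":0.7},
    {"x":0.04,"y":0.0046,"z":0,"wx":0,"wy":0,"wz":0,"grip":0.7},
    {"x":0.04,"y":0.0046,"z":0,"wx":0,"wy":0,"wz":0,"grip":0.7},
    {"x":0.04,"y":0.0046,"z":0,"wx":0,"wy":0,"wz":0,"grip":0.7},
    {"x":0.035,"y":0.004,"z":0,"wx":0,"wy":0,"wz":0,"grip":0.7},
    {"x":0.03,"y":0.0034,"z":0,"wx":0,"wy":0,"wz":0,"grip":0.7},
    {"x":0.02,"y":0.0023,"z":0,"wx":0,"wy":0,"wz":0,"grip":0.7},
    {"x":0.014,"y":0.0016,"z":0,"wx":0,"wy":0,"wz":0,"grip":0.7},
  ],
)

```text
time_s: 7.1
tcp_pos: [0.5497, 0.0803, 0.1246]
ee_rot: [-3.14, -0.0, 1.74]
wrist_force: [0.8, -0.4, -6.1]
finger_gap: 0.0442
```

Request:
move_arm(
  steps=[
    {"x":0,"y":0,"z":0.015,"wx":0,"wy":0,"wz":0,"grip":0.7},
    {"x":0,"y":0,"z":0.02,"wx":0,"wy":0,"wz":0,"grip":0.7},
    {"x":0,"y":0,"z":0.02,"wx":0,"wy":0,"wz":0,"grip":0.7},
    {"x":0,"y":0,"z":0.01,"wx":0,"wy":0,"wz":0,"grip":0.7},
    {"x":0,"y":0,"z":0,"wx":0,"wy":0,"wz":0,"grip":0.7},
    {"x":0,"y":0,"z":0,"wx":0,"wy":0,"wz":0,"grip":0.7},
  ],
)

```text
time_s: 7.7
tcp_pos: [0.5511, 0.0779, 0.0604]
ee_rot: [-3.142, 0.0, 1.736]
wrist_force: [-0.3, -0.3, -5.0]
finger_gap: 0.0442
```

```bash
python3 look.py 5 .549 .079 .04 .549 .079 .0306 99.5
```

```text
top crop origin 152 121 x3
side crop origin 157 121 x3
t 7.8 tcp [0.552  0.0781 0.0616] [1.7987e+02 3.0000e-02 9.9440e+01] gap 0.0444 F [ 0.2  0.1 -3.7]
turn [ 0.0022  0.0005 -0.001 ] then shift in target axes [ 0.0014 -0.0028  0.031 ] or now axes [ 0.0014 -0.0029  0.031 ]
```

View pics/c5.png

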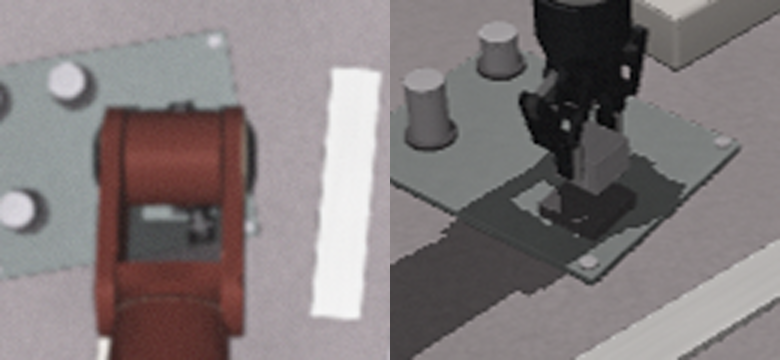

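The block hangs above the seat at side crop (598,160). I'll zoom in to measure its offset.

```bash
python3 - <<'E'
from h import *
g=load('side5')['frame'];a=cv2.resize(g[155:205,200:250,::-1],None,fx=12,fy=12,interpolation=cv2.INTER_CUBIC);cv2.imwrite('pics/z5.png',a)
E
```

```text
(no output)
```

View pics/z5.png

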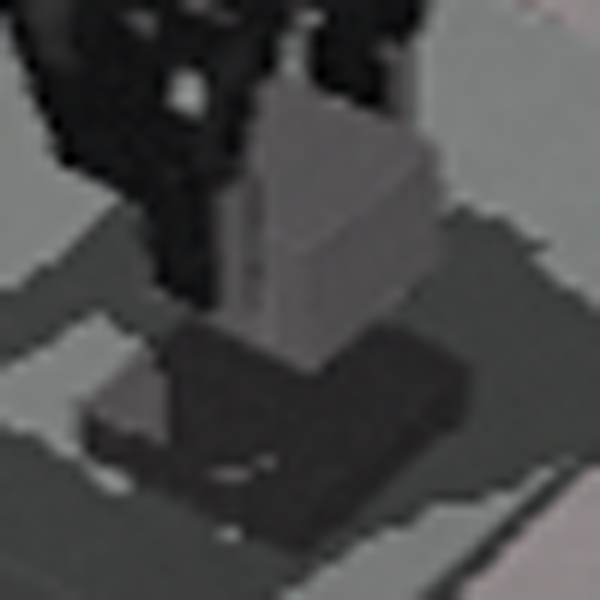

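```bash
python3 - <<'E'
from h import *
f=load('side5');a=np.radians(9.5);xs=np.array([np.cos(a),np.sin(a)]);ys=np.array([-np.sin(a),np.cos(a)])
q=lambda u,v:((u+.5)/12-.5+200,(v+.5)/12-.5+155)
for (p,sx,sy,z) in(((315,372),-1,-1,.055),((437,262),1,-1,.055),((300,245),-1,-1,.087),((437,158),1,-1,.087)):
    P=onz(f,*q(*p),z)[:2];print('block c',P-.0225*(sx*xs+sy*ys))
for p,sx,sy in(((292,515),-1,-1),((470,370),1,-1),((80,405),-1,1)):
    P=onz(f,*q(*p),.024)[:2];print('seat c',P-.03*(sx*xs+sy*ys))
E
```

```text
block c [0.55217184 0.07426365]
block c [0.54986175 0.07514957]
block c [0.55164445 0.07660185]
block c [0.54613884 0.07041547]
seat c [0.54835109 0.08047555]
seat c [0.54718502 0.07824003]
seat c [0.55023442 0.07836926]
```

Block centre is about (0.550,0.075) and the seat is (0.5486,0.079), so I'll shift 4 mm along tool x while lowering.

Request:
move_arm(
  steps=[
    {"x":0.004,"y":-0.001,"z":0.005,"wx":0,"wy":0,"wz":0,"grip":0.7},
    {"x":0,"y":0,"z":0.01,"wx":0,"wy":0,"wz":0,"grip":0.7},
    {"x":0,"y":0,"z":0.006,"wx":0,"wy":0,"wz":0,"grip":0.7},
    {"x":0,"y":0,"z":0.004,"wx":0,"wy":0,"wz":0,"grip":0.7},
    {"x":0,"y":0,"z":0.002,"wx":0,"wy":0,"wz":0,"grip":0.7},
    {"x":0,"y":0,"z":0.001,"wx":0,"wy":0,"wz":0,"grip":0.7},
    {"x":0,"y":0,"z":0,"wx":0,"wy":0,"wz":0,"grip":0.7},
    {"x":0,"y":0,"z":0,"wx":0,"wy":0,"wz":0,"grip":0.7},
  ],
)

```text
time_s: 8.6
tcp_pos: [0.5496, 0.0821, 0.0326]
ee_rot: [3.141, 0.0, 1.736]
wrist_force: [0.2, -0.0, -4.0]
finger_gap: 0.0441
```

Request:
move_arm(
  steps=[
    {"x":0,"y":0,"z":0.001,"wx":0,"wy":0,"wz":0,"grip":0.7},
    {"x":0,"y":0,"z":0.001,"wx":0,"wy":0,"wz":0,"grip":0.7},
    {"x":0,"y":0,"z":0,"wx":0,"wy":0,"wz":0,"grip":0.7},
  ],
)

```text
time_s: 8.9
tcp_pos: [0.5496, 0.0821, 0.0306]
ee_rot: [3.141, 0.0, 1.736]
wrist_force: [0.4, -0.3, -3.9]
finger_gap: 0.0441
```

Request:
move_arm(
  steps=[
    {"x":0,"y":0,"z":0.001,"wx":0,"wy":0,"wz":0,"grip":0.7},
    {"x":0,"y":0,"z":0,"wx":0,"wy":0,"wz":0,"grip":0.7},
  ],
)

```text
time_s: 9.1
tcp_pos: [0.5496, 0.0821, 0.0305]
ee_rot: [-3.142, 0.0, 1.736]
wrist_force: [-3.9, -1.2, 5.2]
finger_gap: 0.044
```

Contact: the force rose to +5 N. I'll open the gripper and retreat.

Request:
move_arm(
  steps=[
    {"x":0,"y":0,"z":0,"wx":0,"wy":0,"wz":0,"grip":0.4},
    {"x":0,"y":0,"z":0,"wx":0,"wy":0,"wz":0,"grip":0},
    {"x":0,"y":0,"z":0,"wx":0,"wy":0,"wz":0,"grip":0},
    {"x":0,"y":0,"z":0,"wx":0,"wy":0,"wz":0,"grip":0},
    {"x":0,"y":0,"z":-0.02,"wx":0,"wy":0,"wz":0,"grip":0},
    {"x":0,"y":0,"z":-0.03,"wx":0,"wy":0,"wz":0,"grip":0},
    {"x":0,"y":0,"z":-0.04,"wx":0,"wy":0,"wz":0,"grip":0},
    {"x":-0.03,"y":0,"z":0,"wx":0,"wy":0,"wz":0,"grip":0},
    {"x":-0.045,"y":0,"z":0,"wx":0,"wy":0,"wz":0,"grip":0},
    {"x":-0.045,"y":0,"z":0,"wx":0,"wy":0,"wz":0,"grip":0},
    {"x":-0.045,"y":0,"z":0,"wx":0,"wy":0,"wz":0,"grip":0},
    {"x":-0.045,"y":0,"z":0,"wx":0,"wy":0,"wz":0,"grip":0},
  ],
)

```text
time_s: 10.3
tcp_pos: [0.584, -0.1268, 0.1194]
ee_rot: [3.141, 0.0, 1.736]
wrist_force: [0.3, -0.4, -0.5]
finger_gap: 0.0855
```

```bash
python3 look.py 6 .549 .079 .05 .4885 -.3845 .06 101.5; python3 - <<'E'
from h import *
g=load('side6')['frame'];f=load('top6')['frame']
a=cv2.resize(g[140:200,190:260,::-1],None,fx=8,fy=8,interpolation=cv2.INTER_CUBIC);b=cv2.resize(f[155:215,190:215+15,::-1],None,fx=8,fy=8,interpolation=cv2.INTER_CUBIC);b=b[:480];cv2.imwrite('pics/z6.png',cv2.resize(np.hstack([a,b[:, :240]]),None,fx=.95,fy=.95))
cv2.imwrite('pics/z6t.png',cv2.resize(f[155:215,185:255,::-1],None,fx=8,fy=8,interpolation=cv2.INTER_CUBIC));cv2.imwrite('pics/z6.png',a)
E
```

```text
top crop origin 152 121 x3
side crop origin 157 118 x3
t 10.4 tcp [ 0.5846 -0.1299  0.1198] [1.7994e+02 1.3000e-01 9.9140e+01] gap 0.0854 F [-0.2  0.7  0.9]
turn [ 0.0011  0.0022 -0.0412] then shift in target axes [-0.2303 -0.1449  0.0598] or now axes [-0.2359 -0.1354  0.0601]
```

View pics/z6.png

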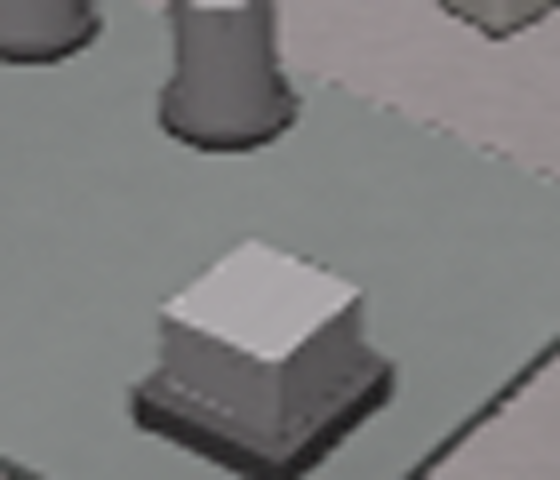

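View pics/z6t.png

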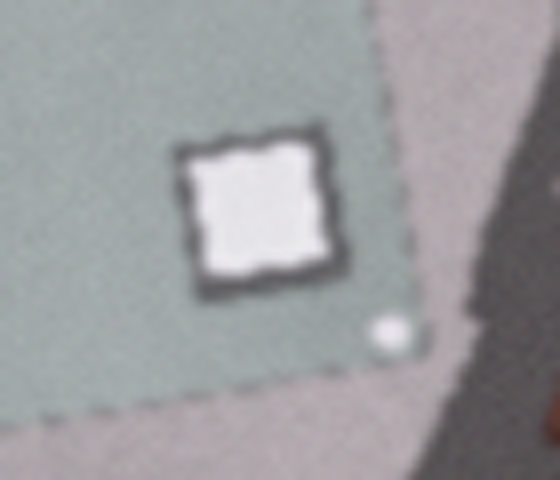

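The top crop shows the block at (260,208) within the seat rim at (262,212), so it is centred and flat. Next is block C (16 mm).

Request:
move_arm(
  steps=[
    {"x":0,"y":0,"z":0,"wx":0,"wy":0,"wz":-0.041,"grip":0},
    {"x":-0.038,"y":-0.024,"z":0,"wx":0,"wy":0,"wz":0,"grip":0},
    {"x":-0.038,"y":-0.024,"z":0,"wx":0,"wy":0,"wz":0,"grip":0},
    {"x":-0.038,"y":-0.024,"z":0,"wx":0,"wy":0,"wz":0,"grip":0},
    {"x":-0.038,"y":-0.024,"z":0,"wx":0,"wy":0,"wz":0,"grip":0},
    {"x":-0.038,"y":-0.024,"z":0,"wx":0,"wy":0,"wz":0,"grip":0},
    {"x":-0.025,"y":-0.015,"z":0.01,"wx":0,"wy":0,"wz":0,"grip":0},
    {"x":-0.012,"y":-0.008,"z":0.02,"wx":0,"wy":0,"wz":0,"grip":0},
    {"x":0,"y":0,"z":0.02,"wx":0,"wy":0,"wz":0,"grip":0},
    {"x":0,"y":0,"z":0.01,"wx":0,"wy":0,"wz":0,"grip":0},
    {"x":0,"y":0,"z":0,"wx":0,"wy":0,"wz":0,"grip":0},
    {"x":0,"y":0,"z":0,"wx":0,"wy":0,"wz":0,"grip":0},
  ],
)

```text
time_s: 11.6
tcp_pos: [0.4908, -0.376, 0.0597]
ee_rot: [3.141, 0.0, 1.778]
wrist_force: [0.3, -0.4, 0.5]
finger_gap: 0.0857
```

```bash
python3 look.py 7 .4885 -.3845 .03 .4885 -.3845 .004 101.5
```

```text
top crop origin 302 140 x3
side crop origin 296 248 x3
t 11.7 tcp [ 0.4913 -0.3766  0.0607] [1.7992e+02 1.1000e-01 1.0185e+02] gap 0.0852 F [ 0.1 -0.4  0.6]
turn [0.0013 0.0019 0.0061] then shift in target axes [-0.0072 -0.0043  0.0567] or now axes [-0.007  -0.0044  0.0567]
```

View pics/c7.png

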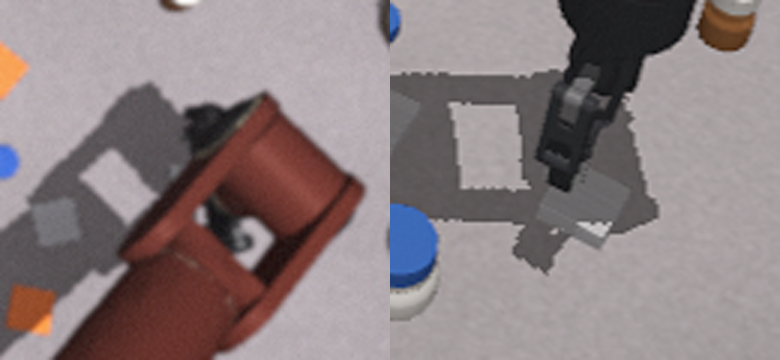

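Request:
move_arm(
  steps=[
    {"x":-0.0035,"y":-0.002,"z":0.005,"wx":0,"wy":0,"wz":0,"grip":0},
    {"x":-0.0035,"y":-0.002,"z":0.015,"wx":0,"wy":0,"wz":0,"grip":0},
    {"x":0,"y":0,"z":0.02,"wx":0,"wy":0,"wz":0,"grip":0},
    {"x":0,"y":0,"z":0.01,"wx":0,"wy":0,"wz":0,"grip":0},
    {"x":0,"y":0,"z":0.005,"wx":0,"wy":0,"wz":0,"grip":0},
    {"x":0,"y":0,"z":0.001,"wx":0,"wy":0,"wz":0,"grip":0},
    {"x":0,"y":0,"z":0,"wx":0,"wy":0,"wz":0,"grip":0},
    {"x":0,"y":0,"z":0,"wx":0,"wy":0,"wz":0,"grip":0.3},
    {"x":0,"y":0,"z":0,"wx":0,"wy":0,"wz":0,"grip":0.7},
    {"x":0,"y":0,"z":0,"wx":0,"wy":0,"wz":0,"grip":0.7},
    {"x":0,"y":0,"z":0,"wx":0,"wy":0,"wz":0,"grip":0.7},
    {"x":0,"y":0,"z":0,"wx":0,"wy":0,"wz":0,"grip":0.7},
  ],
)

```text
time_s: 12.9
tcp_pos: [0.4886, -0.3848, 0.0045]
ee_rot: [3.14, 0.002, 1.777]
wrist_force: [0.1, -0.2, 4.4]
finger_gap: 0.0433
```

```bash
python3 d.py .549 .079 .135 99.5
```

```text
t 12.9 tcp [ 0.4886 -0.3848  0.0045] [1.7993e+02 1.0000e-01 1.0181e+02] gap 0.0433 F [ 0.1 -0.2  4.4]
turn [0.0013 0.0017 0.0402] then shift in target axes [ 0.4474  0.1361 -0.1305] or now axes [ 0.4414  0.1542 -0.1311]
```

Request:
move_arm(
  steps=[
    {"x":0,"y":0,"z":-0.005,"wx":0,"wy":0,"wz":0,"grip":0.7},
    {"x":0,"y":0,"z":-0.015,"wx":0,"wy":0,"wz":0,"grip":0.7},
    {"x":0,"y":0,"z":-0.03,"wx":0,"wy":0,"wz":0,"grip":0.7},
    {"x":0,"y":0,"z":-0.035,"wx":0,"wy":0,"wz":0,"grip":0.7},
    {"x":0,"y":0,"z":-0.03,"wx":0,"wy":0,"wz":0,"grip":0.7},
    {"x":0,"y":0,"z":-0.015,"wx":0,"wy":0,"wz":0.02,"grip":0.7},
    {"x":0,"y":0,"z":0,"wx":0,"wy":0,"wz":0.02,"grip":0.7},
    {"x":0,"y":0,"z":0,"wx":0,"wy":0,"wz":0,"grip":0.7},
  ],
)

```text
time_s: 13.7
tcp_pos: [0.4872, -0.3836, 0.1321]
ee_rot: [-3.14, -0.001, 1.736]
wrist_force: [-0.4, -0.5, -3.9]
finger_gap: 0.0436
```

```bash
python3 look.py 8 .4885 -.3845 .13 .549 .079 .135 99.5
```

```text
top crop origin 310 140 x3
side crop origin 305 215 x3
t 13.8 tcp [ 0.4866 -0.383   0.1306] [-179.85   -0.21   99.51] gap 0.0434 F [ 0.  -0.2 -3.1]
turn [-0.0027 -0.0036  0.0002] then shift in target axes [ 0.4454  0.1378 -0.0044] or now axes [ 0.4454  0.1378 -0.0032]
```

View pics/c8.png

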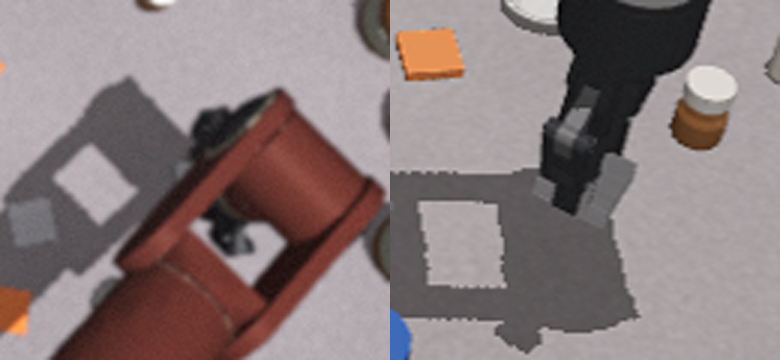

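The block is held square (about 3 N). I'll carry it to above the stack.

Request:
move_arm(
  steps=[
    {"x":0.02,"y":0.0062,"z":0,"wx":0,"wy":0,"wz":0,"grip":0.7},
    {"x":0.035,"y":0.0108,"z":0,"wx":0,"wy":0,"wz":0,"grip":0.7},
    {"x":0.042,"y":0.013,"z":0,"wx":0,"wy":0,"wz":0,"grip":0.7},
    {"x":0.042,"y":0.013,"z":0,"wx":0,"wy":0,"wz":0,"grip":0.7},
    {"x":0.042,"y":0.013,"z":0,"wx":0,"wy":0,"wz":0,"grip":0.7},
    {"x":0.042,"y":0.013,"z":0,"wx":0,"wy":0,"wz":0,"grip":0.7},
    {"x":0.042,"y":0.013,"z":0,"wx":0,"wy":0,"wz":0,"grip":0.7},
    {"x":0.042,"y":0.013,"z":0,"wx":0,"wy":0,"wz":0,"grip":0.7},
    {"x":0.042,"y":0.013,"z":0,"wx":0,"wy":0,"wz":0,"grip":0.7},
    {"x":0.042,"y":0.013,"z":0,"wx":0,"wy":0,"wz":0,"grip":0.7},
    {"x":0.03,"y":0.0093,"z":0,"wx":0,"wy":0,"wz":0,"grip":0.7},
    {"x":0.018,"y":0.0056,"z":0,"wx":0,"wy":0,"wz":0,"grip":0.7},
  ],
)

```text
time_s: 15.0
tcp_pos: [0.5478, 0.0745, 0.1316]
ee_rot: [-3.139, -0.001, 1.74]
wrist_force: [-1.0, -1.0, -2.0]
finger_gap: 0.0433
```

Request:
move_arm(
  steps=[
    {"x":0.006,"y":0.0018,"z":0.01,"wx":0,"wy":0,"wz":0,"grip":0.7},
    {"x":0,"y":0,"z":0.02,"wx":0,"wy":0,"wz":0,"grip":0.7},
    {"x":0,"y":0,"z":0.01,"wx":0,"wy":0,"wz":0,"grip":0.7},
    {"x":0,"y":0,"z":0,"wx":0,"wy":0,"wz":0,"grip":0.7},
    {"x":0,"y":0,"z":0,"wx":0,"wy":0,"wz":0,"grip":0.7},
  ],
)

```text
time_s: 15.5
tcp_pos: [0.5496, 0.077, 0.0927]
ee_rot: [-3.14, -0.0, 1.736]
wrist_force: [0.1, 0.2, -2.2]
finger_gap: 0.0434
```

```bash
python3 look.py 9 .549 .079 .06 .549 .079 .0605 99.5; python3 - <<'E'
from h import *
g=load('side9')['frame'];a=cv2.resize(g[130:205,190:260,::-1],None,fx=8,fy=8,interpolation=cv2.INTER_CUBIC);cv2.imwrite('pics/z9.png',a)
E
```

```text
top crop origin 151 120 x3
side crop origin 156 115 x3
t 15.6 tcp [0.5507 0.077  0.0941] [1.7993e+02 1.0000e-02 9.9470e+01] gap 0.0438 F [ 1.  -0.  -2.9]
turn [ 0.0013  0.0002 -0.0006] then shift in target axes [ 0.0022 -0.0013  0.0336] or now axes [ 0.0022 -0.0014  0.0336]
```

View pics/z9.png

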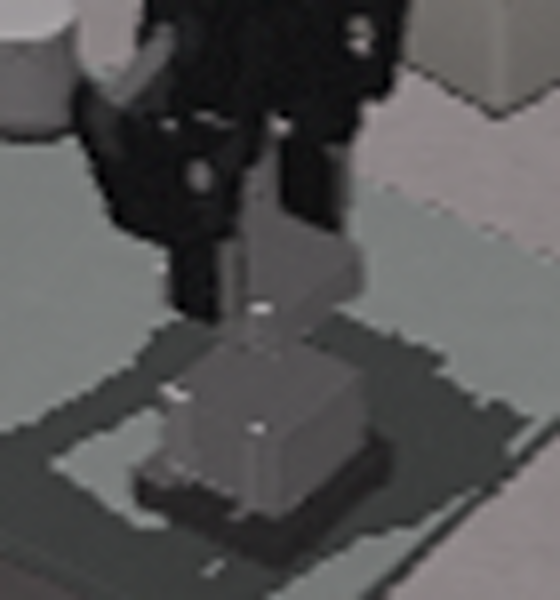

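The held block sits right above the stack: corners at x = 272 and 362, against 272 and 368 for the lower block. I'll lower it gently.

Request:
move_arm(
  steps=[
    {"x":0.001,"y":-0.0005,"z":0.005,"wx":0,"wy":0,"wz":0,"grip":0.7},
    {"x":0,"y":0,"z":0.01,"wx":0,"wy":0,"wz":0,"grip":0.7},
    {"x":0,"y":0,"z":0.008,"wx":0,"wy":0,"wz":0,"grip":0.7},
    {"x":0,"y":0,"z":0.004,"wx":0,"wy":0,"wz":0,"grip":0.7},
    {"x":0,"y":0,"z":0.002,"wx":0,"wy":0,"wz":0,"grip":0.7},
    {"x":0,"y":0,"z":0.001,"wx":0,"wy":0,"wz":0,"grip":0.7},
    {"x":0,"y":0,"z":0.001,"wx":0,"wy":0,"wz":0,"grip":0.7},
    {"x":0,"y":0,"z":0,"wx":0,"wy":0,"wz":0,"grip":0.7},
  ],
)

```text
time_s: 16.4
tcp_pos: [0.5496, 0.0784, 0.0625]
ee_rot: [3.141, 0.0, 1.737]
wrist_force: [-0.0, 0.0, -2.2]
finger_gap: 0.0434
```

Request:
move_arm(
  steps=[
    {"x":0,"y":0,"z":0.001,"wx":0,"wy":0,"wz":0,"grip":0.7},
    {"x":0,"y":0,"z":0.001,"wx":0,"wy":0,"wz":0,"grip":0.7},
    {"x":0,"y":0,"z":0,"wx":0,"wy":0,"wz":0,"grip":0.7},
  ],
)

```text
time_s: 16.7
tcp_pos: [0.5496, 0.0784, 0.0605]
ee_rot: [3.141, 0.0, 1.737]
wrist_force: [-0.0, 0.4, -2.3]
finger_gap: 0.0436
```

Request:
move_arm(
  steps=[
    {"x":0,"y":0,"z":0.0007,"wx":0,"wy":0,"wz":0,"grip":0.7},
    {"x":0,"y":0,"z":0,"wx":0,"wy":0,"wz":0,"grip":0.7},
  ],
)

```text
time_s: 16.9
tcp_pos: [0.5497, 0.0784, 0.0604]
ee_rot: [3.141, 0.0, 1.737]
wrist_force: [-2.1, 0.3, 3.9]
finger_gap: 0.0436
```

Contact. I'll open the gripper and rise.

Request:
move_arm(
  steps=[
    {"x":0,"y":0,"z":0,"wx":0,"wy":0,"wz":0,"grip":0.4},
    {"x":0,"y":0,"z":0,"wx":0,"wy":0,"wz":0,"grip":0},
    {"x":0,"y":0,"z":0,"wx":0,"wy":0,"wz":0,"grip":0},
    {"x":0,"y":0,"z":0,"wx":0,"wy":0,"wz":0,"grip":0},
    {"x":0,"y":0,"z":-0.02,"wx":0,"wy":0,"wz":0,"grip":0},
    {"x":0,"y":0,"z":-0.03,"wx":0,"wy":0,"wz":0,"grip":0},
    {"x":0,"y":0,"z":-0.03,"wx":0,"wy":0,"wz":0,"grip":0},
    {"x":-0.03,"y":0,"z":0,"wx":0,"wy":0,"wz":0,"grip":0},
    {"x":-0.045,"y":0,"z":0,"wx":0,"wy":0,"wz":0,"grip":0},
    {"x":-0.045,"y":0,"z":0,"wx":0,"wy":0,"wz":0,"grip":0},
    {"x":-0.03,"y":0,"z":0,"wx":0,"wy":0,"wz":0,"grip":0},
    {"x":0,"y":0,"z":0,"wx":0,"wy":0,"wz":0,"grip":0},
  ],
)

```text
time_s: 18.1
tcp_pos: [0.5747, -0.0729, 0.1398]
ee_rot: [3.141, 0.001, 1.732]
wrist_force: [-0.2, 0.8, -0.1]
finger_gap: 0.0851
```

```bash
python3 look.py 10 .549 .079 .06 .538 -.0755 .1 175; python3 - <<'E'
from h import *
g=load('side10')['frame'];f=load('top10')['frame']
a=cv2.resize(g[135:200,195:250,::-1],(440,520),interpolation=cv2.INTER_CUBIC);b=cv2.resize(f[155:200,195:240,::-1],(360,360),interpolation=cv2.INTER_CUBIC)
b=cv2.copyMakeBorder(b,0,160,0,0,cv2.BORDER_CONSTANT);cv2.imwrite('pics/z10.png',np.hstack([a,b]))
E
```

```text
top crop origin 151 120 x3
side crop origin 156 115 x3
t 18.2 tcp [ 0.5741 -0.0699  0.1394] [-1.7998e+02 -4.0000e-02  9.9430e+01] gap 0.0856 F [0.3 0.7 0. ]
turn [ 2.000e-04 -7.000e-04 -1.319e+00] then shift in target axes [ 0.0355 -0.0088  0.0394] or now axes [ 0.0003 -0.0365  0.0394]
```

View pics/z10.png

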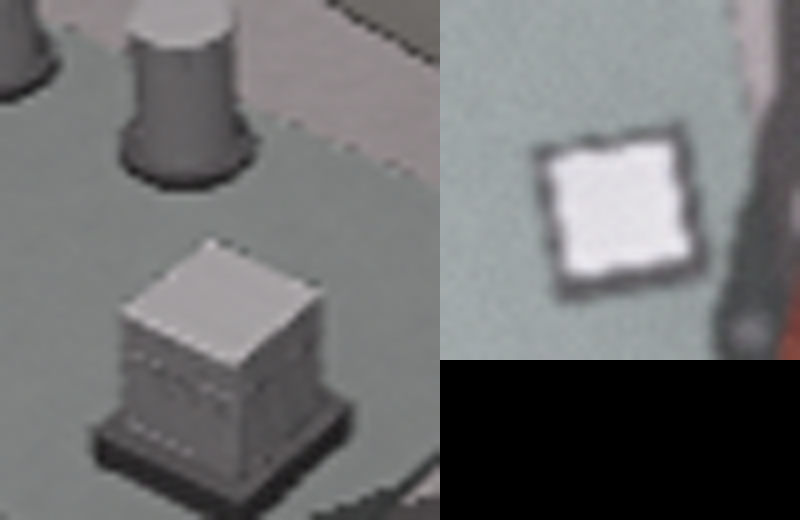

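The stack is flush and centred in both crops. Now I'll turn for the plate.

Request:
move_arm(
  steps=[
    {"x":0,"y":0,"z":0,"wx":0,"wy":0,"wz":-0.132,"grip":0},
    {"x":0,"y":0,"z":0,"wx":0,"wy":0,"wz":-0.132,"grip":0},
    {"x":0,"y":0,"z":0,"wx":0,"wy":0,"wz":-0.132,"grip":0},
    {"x":0,"y":0,"z":0,"wx":0,"wy":0,"wz":-0.132,"grip":0},
    {"x":0,"y":0,"z":0,"wx":0,"wy":0,"wz":-0.132,"grip":0},
    {"x":0,"y":0,"z":0,"wx":0,"wy":0,"wz":-0.132,"grip":0},
    {"x":0,"y":0,"z":0,"wx":0,"wy":0,"wz":-0.132,"grip":0},
    {"x":0,"y":0,"z":0,"wx":0,"wy":0,"wz":-0.132,"grip":0},
    {"x":0,"y":0,"z":0,"wx":0,"wy":0,"wz":-0.132,"grip":0},
    {"x":0,"y":0,"z":0,"wx":0,"wy":0,"wz":-0.131,"grip":0},
    {"x":0.018,"y":-0.003,"z":0.02,"wx":0,"wy":0,"wz":0,"grip":0},
    {"x":0.018,"y":-0.003,"z":0.02,"wx":0,"wy":0,"wz":0,"grip":0},
  ],
)

```text
time_s: 19.4
tcp_pos: [0.5381, -0.071, 0.0999]
ee_rot: [-3.142, 0.002, 3.058]
wrist_force: [0.3, 0.3, 0.3]
finger_gap: 0.0854
```

Request:
move_arm(
  steps=[
    {"x":0,"y":0,"z":0.02,"wx":0,"wy":0,"wz":0,"grip":0},
    {"x":0,"y":0,"z":0.02,"wx":0,"wy":0,"wz":0,"grip":0},
    {"x":0,"y":0,"z":0,"wx":0,"wy":0,"wz":0,"grip":0},
    {"x":0,"y":0,"z":0,"wx":0,"wy":0,"wz":0,"grip":0},
  ],
)

```text
time_s: 19.8
tcp_pos: [0.5376, -0.0714, 0.0596]
ee_rot: [3.141, -0.001, 3.057]
wrist_force: [0.6, -1.2, 0.4]
finger_gap: 0.0858
```

```bash
python3 look.py 11 .538 -.0755 .03 .538 -.076 .003 175
```

```text
top crop origin 202 124 x3
side crop origin 198 157 x3
t 19.9 tcp [ 0.5389 -0.0721  0.061 ] [-1.7998e+02  1.3000e-01  1.7513e+02] gap 0.0855 F [ 0.1 -0.2 -0.8]
turn [-0.0003  0.0022  0.0023] then shift in target axes [ 0.0005 -0.004   0.058 ] or now axes [ 0.0007 -0.004   0.058 ]
```

View pics/c11.png

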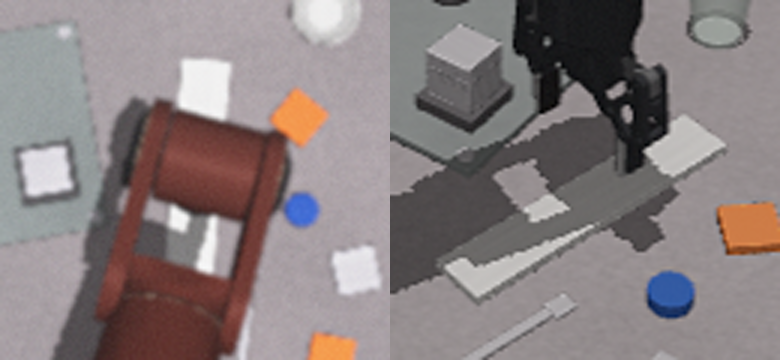

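Request:
move_arm(
  steps=[
    {"x":0,"y":-0.002,"z":0.005,"wx":0,"wy":0,"wz":0,"grip":0},
    {"x":0,"y":-0.002,"z":0.015,"wx":0,"wy":0,"wz":0,"grip":0},
    {"x":0,"y":0,"z":0.02,"wx":0,"wy":0,"wz":0,"grip":0},
    {"x":0,"y":0,"z":0.01,"wx":0,"wy":0,"wz":0,"grip":0},
    {"x":0,"y":0,"z":0.005,"wx":0,"wy":0,"wz":0,"grip":0},
    {"x":0,"y":0,"z":0.002,"wx":0,"wy":0,"wz":0,"grip":0},
    {"x":0,"y":0,"z":0,"wx":0,"wy":0,"wz":0,"grip":0},
    {"x":0,"y":0,"z":0,"wx":0,"wy":0,"wz":0,"grip":0.3},
    {"x":0,"y":0,"z":0,"wx":0,"wy":0,"wz":0,"grip":0.7},
    {"x":0,"y":0,"z":0,"wx":0,"wy":0,"wz":0,"grip":0.7},
    {"x":0,"y":0,"z":0,"wx":0,"wy":0,"wz":0,"grip":0.7},
    {"x":0,"y":0,"z":0,"wx":0,"wy":0,"wz":0,"grip":0.7},
  ],
  squeeze=60,
)

```text
time_s: 21.1
tcp_pos: [0.5385, -0.0762, 0.0041]
ee_rot: [3.141, 0.002, 3.056]
wrist_force: [-1.4, 3.4, 4.9]
finger_gap: 0.0469
```

```bash
python3 look.py 12 .538 -.0755 .03 .5345 .1685 .15 99.5
```

```text
top crop origin 202 124 x3
side crop origin 198 157 x3
t 21.2 tcp [ 0.5385 -0.0762  0.0041] [1.7996e+02 1.1000e-01 1.7508e+02] gap 0.0472 F [-0.7  1.9  5.8]
turn [1.8000e-03 1.2000e-03 1.3191e+00] then shift in target axes [ 0.242   0.0364 -0.1459] or now axes [ 0.0247  0.2435 -0.1458]
```

View pics/c12.png

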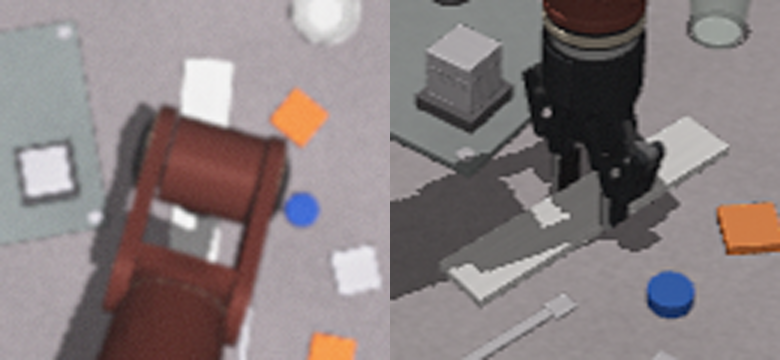

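The plate is gripped. I'll lift slowly and check.

Request:
move_arm(
  steps=[
    {"x":0,"y":0,"z":-0.004,"wx":0,"wy":0,"wz":0,"grip":0.7},
    {"x":0,"y":0,"z":-0.008,"wx":0,"wy":0,"wz":0,"grip":0.7},
    {"x":0,"y":0,"z":-0.015,"wx":0,"wy":0,"wz":0,"grip":0.7},
    {"x":0,"y":0,"z":-0.02,"wx":0,"wy":0,"wz":0,"grip":0.7},
    {"x":0,"y":0,"z":-0.025,"wx":0,"wy":0,"wz":0,"grip":0.7},
    {"x":0,"y":0,"z":-0.025,"wx":0,"wy":0,"wz":0,"grip":0.7},
    {"x":0,"y":0,"z":-0.02,"wx":0,"wy":0,"wz":0,"grip":0.7},
    {"x":0,"y":0,"z":-0.015,"wx":0,"wy":0,"wz":0,"grip":0.7},
    {"x":0,"y":0,"z":-0.01,"wx":0,"wy":0,"wz":0,"grip":0.7},
    {"x":0,"y":0,"z":0,"wx":0,"wy":0,"wz":0,"grip":0.7},
  ],
)

```text
time_s: 22.2
tcp_pos: [0.5383, -0.0767, 0.1464]
ee_rot: [-3.141, 0.003, 3.056]
wrist_force: [1.2, -0.3, -4.9]
finger_gap: 0.0468
```

```bash
python3 look.py 13 .538 -.0755 .15 .5345 .1685 .15 99.5
```

```text
top crop origin 204 122 x3
side crop origin 199 117 x3
t 22.3 tcp [ 0.537  -0.0763  0.1439] [ 1.7999e+02 -7.0000e-02  1.7508e+02] gap 0.0473 F [-0.4  0.  -4.7]
turn [-6.0000e-04 -1.2000e-03  1.3191e+00] then shift in target axes [ 0.2419  0.0379 -0.0061] or now axes [ 0.0235  0.2437 -0.006 ]
```

View pics/c13.png

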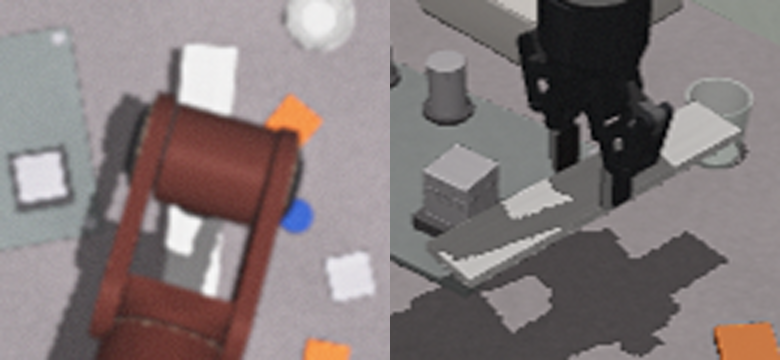

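The plate is held level. I'll turn it toward the row direction.

Request:
move_arm(
  steps=[
    {"x":0,"y":0,"z":0,"wx":0,"wy":0,"wz":0.06,"grip":0.7},
    {"x":0,"y":0,"z":0,"wx":0,"wy":0,"wz":0.1,"grip":0.7},
    {"x":0,"y":0,"z":0,"wx":0,"wy":0,"wz":0.13,"grip":0.7},
    {"x":0,"y":0,"z":0,"wx":0,"wy":0,"wz":0.14,"grip":0.7},
    {"x":0,"y":0,"z":0,"wx":0,"wy":0,"wz":0.14,"grip":0.7},
    {"x":0,"y":0,"z":0,"wx":0,"wy":0,"wz":0.14,"grip":0.7},
    {"x":0,"y":0,"z":0,"wx":0,"wy":0,"wz":0.14,"grip":0.7},
    {"x":0,"y":0,"z":0,"wx":0,"wy":0,"wz":0.14,"grip":0.7},
    {"x":0,"y":0,"z":0,"wx":0,"wy":0,"wz":0.13,"grip":0.7},
    {"x":0,"y":0,"z":0,"wx":0,"wy":0,"wz":0.1,"grip":0.7},
    {"x":0,"y":0,"z":0,"wx":0,"wy":0,"wz":0.07,"grip":0.7},
    {"x":0,"y":0,"z":0,"wx":0,"wy":0,"wz":0.029,"grip":0.7},
  ],
)

```text
time_s: 23.5
tcp_pos: [0.5365, -0.0762, 0.1428]
ee_rot: [-3.139, -0.001, 1.735]
wrist_force: [-0.5, -0.9, -4.5]
finger_gap: 0.0473
```

```bash
python3 d.py .5345 .1685 .15 99.5
```

```text
t 23.5 tcp [ 0.5365 -0.0762  0.1428] [-1.7983e+02 -8.0000e-02  9.9430e+01] gap 0.0473 F [-0.5 -0.9 -4.5]
turn [-0.0029 -0.0014 -0.0012] then shift in target axes [ 0.2416  0.0384 -0.0072] or now axes [ 0.2417  0.0381 -0.007 ]
```

Request:
move_arm(
  steps=[
    {"x":0.015,"y":0.0024,"z":0,"wx":0,"wy":0,"wz":0,"grip":0.7},
    {"x":0.025,"y":0.004,"z":0,"wx":0,"wy":0,"wz":0,"grip":0.7},
    {"x":0.035,"y":0.0055,"z":0,"wx":0,"wy":0,"wz":0,"grip":0.7},
    {"x":0.035,"y":0.0055,"z":0,"wx":0,"wy":0,"wz":0,"grip":0.7},
    {"x":0.035,"y":0.0055,"z":0,"wx":0,"wy":0,"wz":0,"grip":0.7},
    {"x":0.035,"y":0.0055,"z":0,"wx":0,"wy":0,"wz":0,"grip":0.7},
    {"x":0.03,"y":0.0048,"z":0,"wx":0,"wy":0,"wz":0,"grip":0.7},
    {"x":0.02,"y":0.0032,"z":0.01,"wx":0,"wy":0,"wz":0,"grip":0.7},
    {"x":0.0115,"y":0.002,"z":0.015,"wx":0,"wy":0,"wz":0,"grip":0.7},
    {"x":0,"y":0,"z":0.01,"wx":0,"wy":0,"wz":0,"grip":0.7},
    {"x":0,"y":0,"z":0,"wx":0,"wy":0,"wz":0,"grip":0.7},
    {"x":0,"y":0,"z":0,"wx":0,"wy":0,"wz":0,"grip":0.7},
  ],
)

```text
time_s: 24.7
tcp_pos: [0.5351, 0.1671, 0.1087]
ee_rot: [-3.14, 0.0, 1.736]
wrist_force: [0.1, 0.1, -4.3]
finger_gap: 0.047
```

```bash
python3 look.py 14 .5345 .1685 .08 .5345 .1685 .076 99.5
```

```text
top crop origin 121 125 x3
side crop origin 128 96 x3
t 24.8 tcp [0.536  0.1672 0.1101] [1.7995e+02 1.0000e-02 9.9440e+01] gap 0.047 F [ 0.3  0.7 -5. ]
turn [ 0.0009  0.0002 -0.0011] then shift in target axes [ 0.0015 -0.0013  0.0341] or now axes [ 0.0015 -0.0013  0.0341]
```

View pics/c14.png

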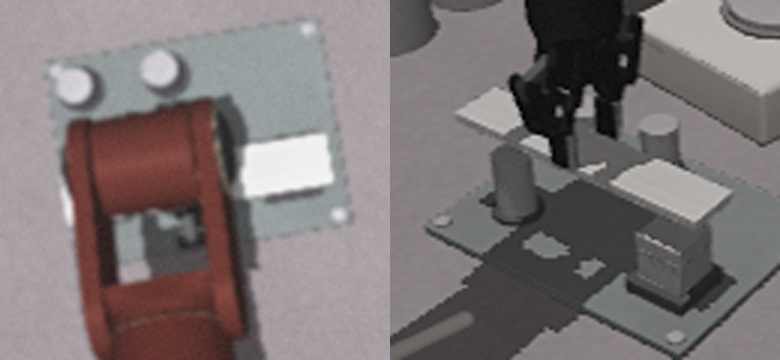

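The plate spans the post (left) and the stack (right) and is aligned with the base plate. I'll lower it gently.

Request:
move_arm(
  steps=[
    {"x":0.001,"y":-0.0005,"z":0.005,"wx":0,"wy":0,"wz":0,"grip":0.7},
    {"x":0,"y":0,"z":0.01,"wx":0,"wy":0,"wz":0,"grip":0.7},
    {"x":0,"y":0,"z":0.008,"wx":0,"wy":0,"wz":0,"grip":0.7},
    {"x":0,"y":0,"z":0.004,"wx":0,"wy":0,"wz":0,"grip":0.7},
    {"x":0,"y":0,"z":0.002,"wx":0,"wy":0,"wz":0,"grip":0.7},
    {"x":0,"y":0,"z":0.001,"wx":0,"wy":0,"wz":0,"grip":0.7},
    {"x":0,"y":0,"z":0,"wx":0,"wy":0,"wz":0,"grip":0.7},
    {"x":0,"y":0,"z":0,"wx":0,"wy":0,"wz":0,"grip":0.7},
  ],
)

```text
time_s: 25.6
tcp_pos: [0.5351, 0.1691, 0.08]
ee_rot: [3.141, -0.0, 1.737]
wrist_force: [0.5, 0.0, -3.6]
finger_gap: 0.047
```

Request:
move_arm(
  steps=[
    {"x":0,"y":0,"z":0.001,"wx":0,"wy":0,"wz":0,"grip":0.7},
    {"x":0,"y":0,"z":0.001,"wx":0,"wy":0,"wz":0,"grip":0.7},
    {"x":0,"y":0,"z":0.001,"wx":0,"wy":0,"wz":0,"grip":0.7},
    {"x":0,"y":0,"z":0,"wx":0,"wy":0,"wz":0,"grip":0.7},
  ],
)

```text
time_s: 26.0
tcp_pos: [0.5346, 0.169, 0.0764]
ee_rot: [-3.141, 0.0, 1.737]
wrist_force: [1.0, -0.5, -3.8]
finger_gap: 0.0468
```

Request:
move_arm(
  steps=[
    {"x":0,"y":0,"z":0.001,"wx":0,"wy":0,"wz":0,"grip":0.7},
    {"x":0,"y":0,"z":0,"wx":0,"wy":0,"wz":0,"grip":0.7},
  ],
)

```text
time_s: 26.2
tcp_pos: [0.5349, 0.169, 0.0762]
ee_rot: [-3.141, 0.0, 1.737]
wrist_force: [-2.8, -0.6, 0.8]
finger_gap: 0.047
```

Contact: the load is taken up. I'll release slowly.

Request:
move_arm(
  steps=[
    {"x":0,"y":0,"z":0.0003,"wx":0,"wy":0,"wz":0,"grip":0.7},
    {"x":0,"y":0,"z":0,"wx":0,"wy":0,"wz":0,"grip":0.4},
    {"x":0,"y":0,"z":0,"wx":0,"wy":0,"wz":0,"grip":0.2},
    {"x":0,"y":0,"z":0,"wx":0,"wy":0,"wz":0,"grip":0},
    {"x":0,"y":0,"z":0,"wx":0,"wy":0,"wz":0,"grip":0},
    {"x":0,"y":0,"z":0,"wx":0,"wy":0,"wz":0,"grip":0},
    {"x":0,"y":0,"z":-0.015,"wx":0,"wy":0,"wz":0,"grip":0},
    {"x":0,"y":0,"z":-0.03,"wx":0,"wy":0,"wz":0,"grip":0},
    {"x":0,"y":0,"z":-0.04,"wx":0,"wy":0,"wz":0,"grip":0},
    {"x":0,"y":0,"z":-0.04,"wx":0,"wy":0,"wz":0,"grip":0},
    {"x":0,"y":-0.02,"z":-0.01,"wx":0,"wy":0,"wz":0,"grip":0},
    {"x":0,"y":-0.03,"z":0,"wx":0,"wy":0,"wz":0,"grip":0},
  ],
)

```text
time_s: 27.4
tcp_pos: [0.4876, 0.161, 0.2155]
ee_rot: [3.134, -0.0, 1.737]
wrist_force: [-1.5, -0.2, 0.4]
finger_gap: 0.0853
```

Request:
move_arm(
  steps=[
    {"x":-0.045,"y":0,"z":0,"wx":0,"wy":0,"wz":0,"grip":0},
    {"x":-0.045,"y":0,"z":0,"wx":0,"wy":0,"wz":0,"grip":0},
    {"x":-0.045,"y":0,"z":0,"wx":0,"wy":0,"wz":0,"grip":0},
    {"x":-0.045,"y":0,"z":0,"wx":0,"wy":0,"wz":0,"grip":0},
    {"x":-0.045,"y":0,"z":0,"wx":0,"wy":0,"wz":0,"grip":0},
    {"x":-0.045,"y":0,"z":0,"wx":0,"wy":0,"wz":0,"grip":0},
    {"x":-0.045,"y":0,"z":0,"wx":0,"wy":0,"wz":0,"grip":0},
    {"x":-0.02,"y":0,"z":0,"wx":0,"wy":0,"wz":0,"grip":0},
    {"x":0,"y":0,"z":0,"wx":0,"wy":0,"wz":0,"grip":0},
  ],
)

```text
time_s: 28.3
tcp_pos: [0.5411, -0.1719, 0.2113]
ee_rot: [3.141, 0.001, 1.733]
wrist_force: [-0.6, 0.4, 0.3]
finger_gap: 0.085
```

```bash
python3 look.py 15 .5345 .1685 .08 .5345 .1685 .076 99.5
python3 - <<'E'
from h import *
f=load('top15');k=4;x0,y0=115,130
im=cv2.resize(cv2.cvtColor(f['frame'],cv2.COLOR_RGB2GRAY)[y0:230,x0:270],None,fx=k,fy=k,interpolation=cv2.INTER_CUBIC)
c,_=cv2.findContours((im>195).astype(np.uint8),0,1);c=max(c,key=cv2.contourArea)
r=cv2.minAreaRect((c[:,0].astype(np.float32)+.5)/k-.5+np.float32([x0,y0]));box=cv2.boxPoints(r)
P=np.array([onz(f,*p,.082) for p in box]);e=np.roll(P,-1,0)-P
print(onz(f,*r[0],.082),np.linalg.norm(e,axis=1)[:2],np.degrees(np.arctan2(e[:2,1],e[:2,0])))
E
```

```text
top crop origin 121 125 x3
side crop origin 128 96 x3
t 28.4 tcp [ 0.5409 -0.1691  0.2108] [ 1.7998e+02 -4.0000e-02  9.9500e+01] gap 0.0852 F [-0.  -0.6  0.4]
turn [ 0.0003 -0.0006 -0.    ] then shift in target axes [0.3341 0.0495 0.1348] or now axes [0.334  0.0494 0.135 ]
[0.53469025 0.16709123 0.082     ] [0.26442268 0.05324616] [ -80.79231234 -170.77440083]
```

View pics/c15.png

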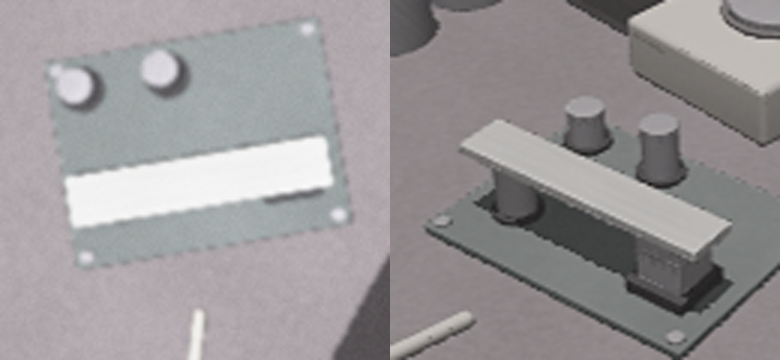

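View pics/top15.png

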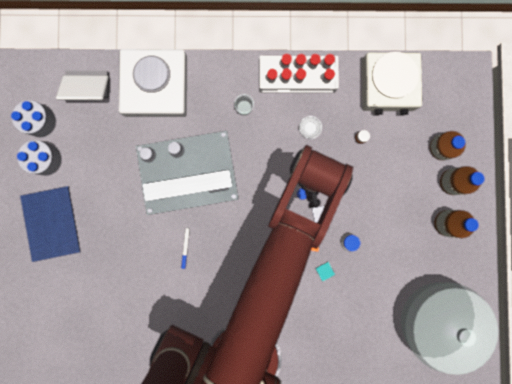

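The plate centre is about 1.5 mm from mid-span and its yaw is 99.2°, against about 99.5° for the row. The side crop shows no gaps at the stack or the post. I'll hand in.

```bash
python3 -c "
from h import *
f=load('side15');g=load('side0')
u,v=map(int,proj(g,(.449,-.242,.01)));d=np.abs(f['frame'].astype(int)-g['frame'])[v-8:v+8,u-8:u+8];print('spare diff',d.mean())
print(robot.finish_job())"
```

```text
spare diff 16.69140625
the job is handed in; nothing more can be done
None
```

```bash
python3 -c "
from h import *
a=[load(t)['frame'][230:345,180:390,::-1] for t in('side0','side15')];cv2.imwrite('pics/sp15.png',cv2.resize(np.vstack(a),None,fx=2.5,fy=2.5))"
```

```text
(no output)
```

View pics/sp15.png

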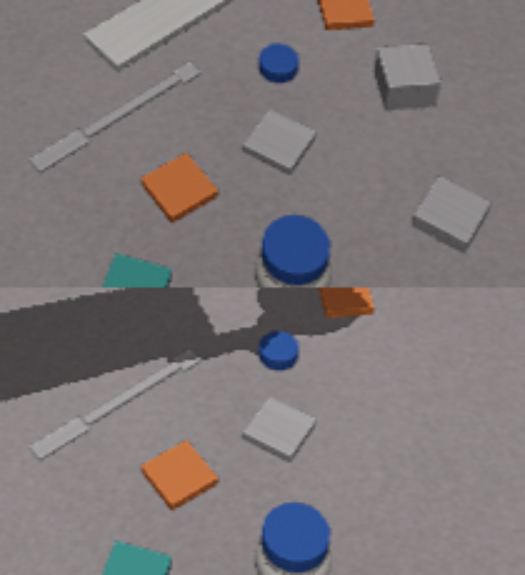

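The plate now lies across the stack and the post in use, and I handed the job in at about 28 s of the 70 s allowed; no verdict came back. The front-row post is the 72 mm one, so I stacked the 32 mm block on the seat, the 16 mm block on top of it, and laid the plate across. Each piece was lowered in small steps until it touched before I let go.

**Last checks:**
- **Plate position:** its centre is about 1.5 mm from mid-span, and its yaw is 99.2° against about 99.5° for the row.
- **Level and seating:** the side view shows no gap at either support. I judged level by eye and did not measure the angle.
- **Stack:** it sat flush and centred on the seat in both views, checked before the plate was moved.
- **Spare block and bystanders:** the 10 mm spare, cap, spatula and jar have not moved between the first and last side pictures. The dish, vial, beaker and marker look undisturbed in the last top view, but I did not measure them.

**Readings that disagreed:**
- The triangulated post tops came out at 69, 63 and 50 mm instead of 72, 66 and 50. I told the posts apart by order of height.
- The brightness change at the spare block (mean 17) was the same block under different lighting, as the picture comparison showed. I made that comparison after handing in.
- My first two move calls were refused because their rows left fields out. Nothing moved.

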